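# Set up a cork bung for pricking with the awl

## Robot

A 6-joint arm with a two-finger parallel gripper is mounted at the origin on the work surface. World frame = base frame: x ahead of the robot, y to its left, z up, the work surface at z = 0. Lengths are in mm, angles in rad, forces in N, time in s.
With the tool pointing down it reaches from about 350 to 875 mm from the base axis. Payload 4.2 kg.
Tool frame: the origin (TCP) lies at the very end of the fingers, on their centre line; the grasp point (between the pads) lies arm.hold_point_z behind it (arm.hold_point_z is the distance from the TCP to the grasp point, in mm); z points along the fingers, y is the direction in which the jaws open and shut (so a half turn about z gives the same grasp; the last joint's range is limited). The gripper opens to 85 mm and grips with 20 to 120 N. Pads are 22 mm wide; open, the fingers measure 114 mm over their backs; the gripper's body (76 mm by 85 mm) begins 54 mm behind the grasp point. The pads swing forward as they close: fully open they stand 13 mm farther back than shut.
Start: joints at [-0.955, 0.385, 0.008, 0, -1.194, -0.259], TCP at [218.313, -585.61, 231.312] pointing down, gripper open.
Joint ranges: [-3.14, 3.14], [-1.21, 2.06], [-1.07, 1.41], [-3.16, 2.05], [-2.99, -0.16], [-3.1, 3.1]. Speed limits (rad/s): [2.79, 2.79, 3.14, 3.14, 3.14, 3.14].

## Interface

Orientations are given as a unit quaternion [x, y, z, w].
In Python, from bench import arm gives the robot as it stands.
- The arm moves only by the tool step_arm, never from a script. Its argument "series" is a list of rows, each a list of 6 numbers: the shift along the world's x, y, z scaled (see below), then the turn, a rotation vector about the world's x, y, z scaled (see below). A call has 1 to 12 rows; each row is the pose to reach, as a shift and turn from the pose commanded when the call began; what a row does not reach only later rows make up. The controller multiplies each number of a shift by 400 mm and each number of a turn by pi/2 rad. A row lasts 1/12 s, in which the tool goes at most 41.7 mm and 7.16 degrees, less where a joint would pass 70% of its speed; a pose out of reach is approached as far as the arm can. A call with a number of a shift or a turn outside -1 to 1 is refused whole. A call with a gripper value outside its range is refused whole. "jaw" is the opening, from -1 (shut) to 1 (fully open), set as the call begins (left out, the last holds). The fingers move at their own pace and stop on an object; the grip force is fixed at half the most. Time passes only in rows, so rows that repeat a pose let the fingers close. It gives the time, the measured TCP pose, the force and the opening at its end, in the units of the state.
- arm.read_state(): the state, without advancing time (a new reading comes with each control period).
- arm.get_image(name): name is "scene" or "top" or "wrist"; returns a dict with "image" (384x512x3 uint8, red, green, blue), "camera_matrix" (3x3 intrinsics, pixels), "world_from_camera" (4x4, takes a point from camera to world coordinates). Camera axes: x right, y up, looking along -z (the intrinsics and any distortion apply to the point x, -y, -z); pixel columns grow to the right and rows downward; lengths in mm; the calibration is good to about 2 mm. The wrist camera is an equidistant fisheye: a pixel r from the principal point sees the ray r / f radians off the axis. A picture is of the moment at which its call begins. There is no depth.
- arm.job_done(): hands the job in, once; it reports no verdict.
The state is a dict: "clock": time; "joints": joint angles; "joint_vel": joint speeds; "joint_efforts": joint torques, N m; "position": TCP position; "ee_rot": TCP orientation; "contact_force": force on the tool from outside, world axes, zero at the start; "wrist_torque": the same for the moment, N m; "gripper_width": finger opening in mm.
Only numpy, scipy, OpenCV 4.12 (cv2) and the standard library are available. Lean on these libraries where they do the work, as an engineer would, in place of code of your own. Each camera call takes 0.05 s, during which the arm holds its last target.

## Task

Lift the cork bung out of the partly open drawer tray, stand it upright, wide end up as it stands there now, in the round seat of the wooden block and let go of it. Then draw the awl out of its slanted holder, turn it upright with the point straight down and hold it poised over the middle of the bung, the point about 3 cm above the cork and not touching it. Finish while still holding the awl there, gripper closed on it, and leave the other things on the bench where they are.

Things in the scene. Friction and masses are not known exactly. Their poses are not given: they have to be found in the camera images.
- drawers: Fixed stack of two interlocking light grey plastic drawers, 240 deep (own x) x 210 wide (own y) x 140 high. Origin: centre of its underside; z up; its front looks along its own -x. The lower drawer is shut. The upper tray stands open about 115 mm out of the front, so that from above its inside is free from own x -231 to -120 and own y -91 to +91; its inner floor is 81 above the bench, its rim 125, its walls 4 thick.
- tray (a joint): Slide of the upper tray in m, positive = further out along the stack's own -x; 0 = the opening described above; moves stiffly (about 6 N) by 20 mm either way, starts within 8 mm of 0. It need not be moved.
- bung: Slightly tapered round cork bung, 40 high, diameter 36 at the bottom and 39 at the top, about 22 g, standing upright, wide end up, alone on the tray's floor. Origin: centre of its underside; z up its axis.
- bung_top (a point): Centre of the bung's top face, 40 above its origin.
- block: Fixed square block of light wood, 120 x 120 x 26 high, with a round seat sunk in the middle of its top, with a darker floor: diameter 49, 6 deep. Origin: centre of its underside, z up. The bung is narrower than the seat, but fingers do not fit into the seat beside it: grip it so that the fingertips stay more than 6 above its underside.
- seat (a point): Centre of the seat's floor, 20 above the bench.
- holder: Fixed awl holder: wooden board 130 (own x) x 100 x 12 with a black plastic tube, 26 outside, 17 inside, 90 long, on a prop; the tube's axis lies in the holder's own x-z plane and leans 40 degrees from vertical, its upper end towards own -x. The awl is drawn out along that axis. Origin: centre of the board's underside, z up.
- mouth (a point): Centre of the tube's upper end, 85 above the bench; axes as holder.
- awl: Awl standing point down in the slanted tube, loosely, so that it sags to lean about 45 degrees. Its z axis runs from the point (origin) up through the handle. 173 long: steel spike, diameter 6, z 0 to 60; brass collar, diameter 14, z 60 to 78; wooden handle z 78 to 173, round, diameter 27 from z 100 to 155, narrower towards both ends. The handle's shoulder rests on the tube's mouth, so the handle stands out of the tube and the spike and collar are inside. About 70 g.
- awl_tip (a point): The awl's point, the same place as the origin of awl.
- awl_grip (a point): A good place to grip the awl: on its axis, z = 128, 45 short of the handle's end.
- funnel: Bystander: blue silicone funnel standing on its wide mouth, diameter 84, 80 high. Origin: centre of its underside.
- tweezers: Bystander: stainless steel tweezers lying flat, about 135 long (own x), 8 high. Origin: underside, middle.
- dish: Bystander: small round glass dish, diameter 80, 28 high. Origin: centre of its underside.
- pot: Bystander: empty terracotta pot, diameter 80, 70 high. Origin: centre of its underside.
- jar: Bystander: glass jar with a steel cap, diameter 64, 90 high. Origin: centre of its underside.
- spool: Bystander: brown cardboard spool, diameter 56, 56 high. Origin: centre of its underside.

How it is judged:
By the outcome, as a careful person would: the job done as asked, in the order asked, and still so for the second after the job is handed in, while the arm keeps its last pose, push and grip.
It also fails if it takes over 54 s, if anything falls off the work surface, if the arm or the gripper's body presses on something with over 40 N, if the wrist force passes 120 N, or if a joint passes its speed limit or range.

## Working session

There is one attempt and no reset: what is moved stays moved. The work goes in short steps, Python scripts to look and compute and a tool call to move; the robot and the scene stay as the last step left them, time stands still between calls to the robot, and variables do not carry over. Pictures are saved under pics/ and viewed, and the job is handed in when it is done.

Besides the shell and the picture viewer there is one more tool, called after "Request:" in YAML: its name, and indented under it one key for each argument. step_arm: Moves the arm, as the interface text tells. Shifts and turns lie within -1 to 1; 1 stands for 400 mm of shift or pi/2 rad of turn. Its arguments: {"type":"object","properties":{"series":{"type":"array","items":{"type":"array","items":{"type":"number","minimum":-1,"maximum":1}}},"jaw":{"type":"number"}},"required":["series"]}

```bash
ls; mkdir -p pics; python3 - <<'E'
from bench import arm
import cv2, pickle
print(arm.read_state()); print(arm.hold_point_z)
for n in ["scene","top","wrist"]:
    d=arm.get_image(n); pickle.dump(d,open(f"pics/{n}0.pkl","wb"))
    cv2.imwrite(f"pics/{n}0.png",d["image"][:,:,::-1])
    print(n,d["camera_matrix"],d["world_from_camera"], [k for k in d])
E
```

```text
pics
{'clock': 0.0, 'joints': array([-9.55380419e-01,  3.85600257e-01,  6.59900065e-03, -4.78785935e-04,
       -1.19399780e+00, -2.58588788e-01]), 'joint_vel': array([0.0003667 , 0.00132983, 0.00016737, 0.00072504, 0.00012352,
       0.00117835]), 'joint_efforts': array([-7.44358076e-04, -3.92292917e+01,  1.88403243e+01,  4.18609723e+00,
       -4.57579663e-03, -1.70290252e-05]), 'position': array([ 218.11243423, -585.07639807,  230.18770762]), 'ee_rot': array([-1.77381501e-01,  9.84141525e-01,  1.09203087e-03, -2.64533112e-04]), 'contact_force': array([ 0.04783351, -0.08178429, -0.39770993]), 'wrist_torque': array([ 0.02004211, -0.0138544 , -0.01054058]), 'gripper_width': 85.24389392471953}
18.700000000000003
scene [[357.19051527   0.         253.75263931]
 [  0.         357.19051527 194.08927981]
 [  0.           0.           1.        ]] [[-3.95068983e-01 -6.95583344e-01  6.00070255e-01  1.26405914e+03]
 [ 9.18621241e-01 -3.04425854e-01  2.51912514e-01  2.98557037e+02]
 [ 7.45075070e-03  6.50760103e-01  7.59246847e-01  1.03314416e+03]
 [ 0.00000000e+00  0.00000000e+00  0.00000000
[... 268 characters left out ...]

 [-9.99778312e-01 -2.05656904e-02  4.51433683e-03 -1.58243859e+00]
 [ 3.11347681e-03  6.76460489e-02  9.97704525e-01  1.05357419e+03]
 [ 0.00000000e+00  0.00000000e+00  0.00000000e+00  1.00000000e+00]] ['image', 'camera_matrix', 'world_from_camera']
wrist [[297.31863964   0.         254.35583339]
 [  0.         297.31863964 192.9320819 ]
 [  0.           0.           1.        ]] [[-3.48763198e-01 -8.86023385e-01 -3.05494343e-01  1.40584743e+02]
 [ 9.37210258e-01 -3.29339413e-01 -1.14771439e-01 -6.14517395e+02]
 [ 1.07885141e-03 -3.26340486e-01  9.45251672e-01  3.72185808e+02]
 [ 0.00000000e+00  0.00000000e+00  0.00000000e+00  1.00000000e+00]] ['image', 'camera_matrix', 'world_from_camera']
```

View pics/scene0.png

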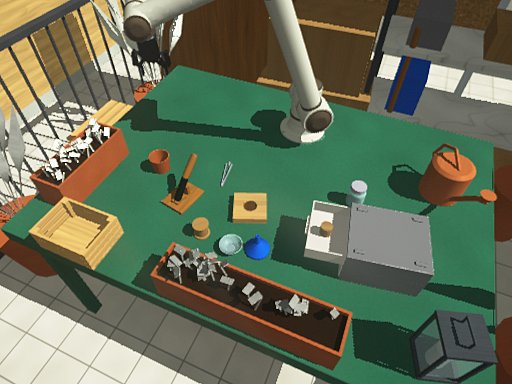

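View pics/top0.png

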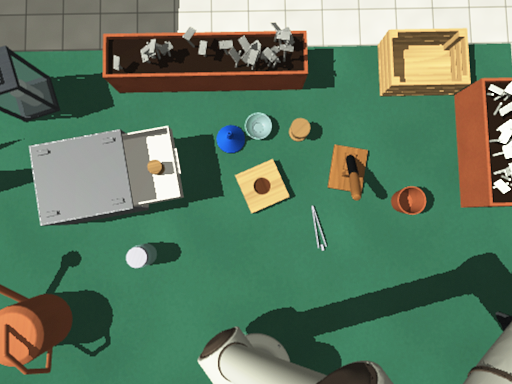

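View pics/wrist0.png

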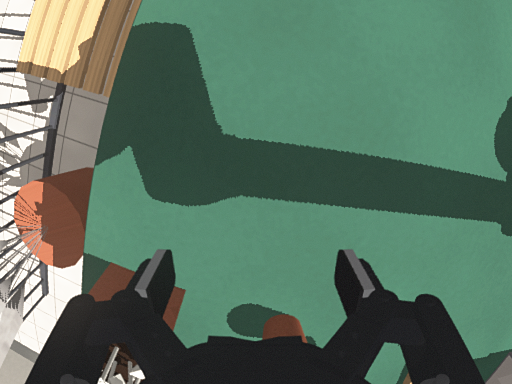

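```bash
cat > h.py <<'E'
import numpy as np, cv2, pickle
def load(n): return pickle.load(open(f"pics/{n}.pkl","rb"))
def ray(d,uv,fish=False):
    K=d["camera_matrix"];T=d["world_from_camera"]
    x=(uv[0]-K[0,2])/K[0,0];y=(uv[1]-K[1,2])/K[1,1]
    if fish:
        r=np.hypot(x,y); s=np.sin(r)/r if r>1e-9 else 1; v=np.array([x*s,-y*s,-np.cos(r)])
    else: v=np.array([x,-y,-1])
    v=T[:3,:3]@v
    return T[:3,3],v/np.linalg.norm(v)
def plane(d,uv,z,fish=False):
    o,v=ray(d,uv,fish); return o+v*(z-o[2])/v[2]
def tri(rays):
    A=np.zeros((3,3));b=np.zeros(3)
    for o,v in rays:
        P=np.eye(3)-np.outer(v,v);A+=P;b+=P@o
    p=np.linalg.solve(A,b)
    return p,[np.linalg.norm((np.eye(3)-np.outer(v,v))@(p-o)) for o,v in rays]
def proj(d,p,fish=False):
    K=d["camera_matrix"];T=d["world_from_camera"]
    c=T[:3,:3].T@(np.array(p)-T[:3,3]); x,y,z=c[0],-c[1],-c[2]
    if fish:
        rr=np.hypot(x,y);t=np.arctan2(rr,z);x,y,z=x/rr*t,y/rr*t,1
    return np.array([K[0,0]*x/z+K[0,2],K[1,1]*y/z+K[1,2]])
def crop(n,x0,y0,w,h,s,out):
    im=load(n)["image"][y0:y0+h,x0:x0+w,::-1]
    cv2.imwrite(out,cv2.resize(im,None,fx=s,fy=s,interpolation=cv2.INTER_CUBIC))
E
python3 - <<'E'
from h import *
crop("top0",120,100,260,120,3,"pics/c1.png")
crop("scene0",140,130,130,120,5,"pics/c2.png")
crop("scene0",220,170,140,110,5,"pics/c3.png")
crop("top0",290,110,130,110,6,"pics/c4.png")
E
```

```text
(no output)
```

View pics/c1.png

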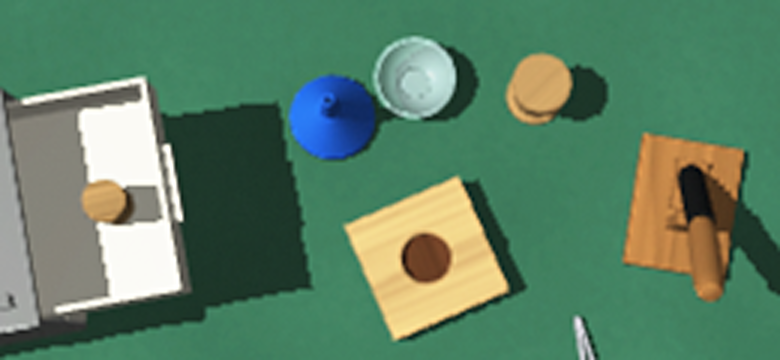

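View pics/c2.png

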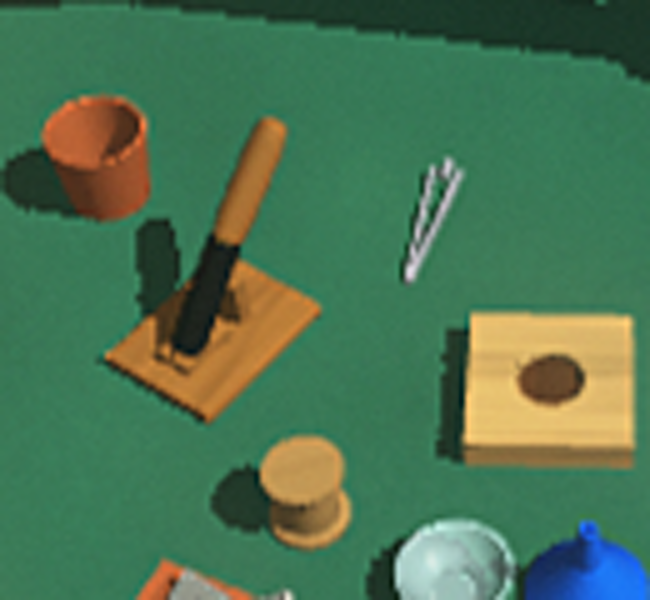

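View pics/c3.png

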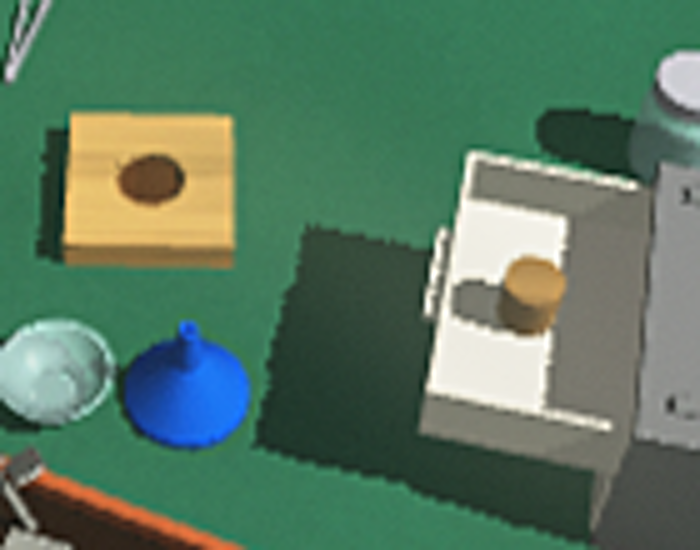

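View pics/c4.png

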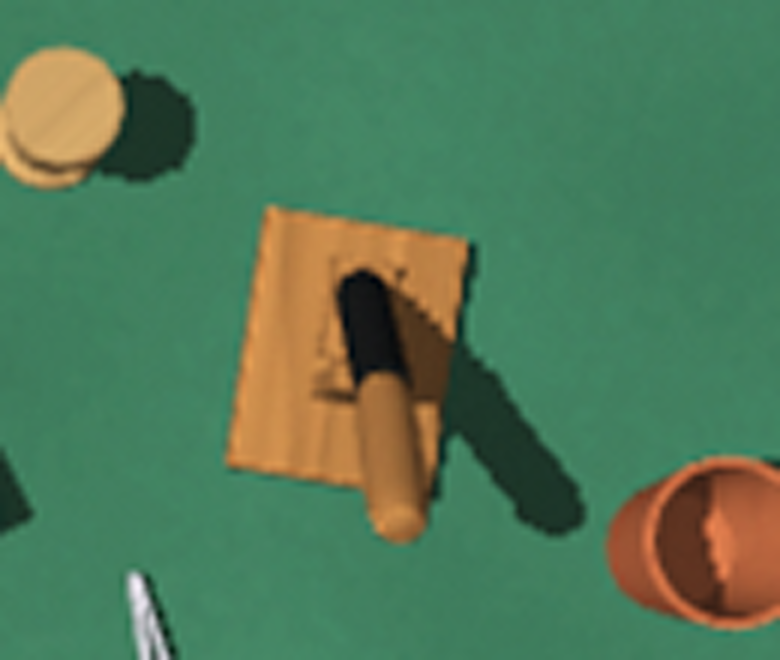

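```bash
python3 - <<'E'
from h import *
t=load("top0");s=load("scene0")
def blob(d,box,lo,hi):
    x0,y0,x1,y1=box
    hsv=cv2.cvtColor(d["image"],cv2.COLOR_RGB2HSV)[y0:y1,x0:x1]
    m=cv2.inRange(hsv,np.array(lo),np.array(hi))
    n,l,st,c=cv2.connectedComponentsWithStats(m)
    i=1+np.argmax(st[1:,4]); ys,xs=np.where(l==i)
    cnt=cv2.findContours((l==i).astype(np.uint8),cv2.RETR_EXTERNAL,cv2.CHAIN_APPROX_NONE)[0][0]
    return c[i]+[x0,y0],st[i],cnt[:,0]+[x0,y0]
for d,n,box in((t,"top",(250,172,275,200)),(s,"scene",(240,195,262,216))):
    hsv=cv2.cvtColor(d["image"],cv2.COLOR_RGB2HSV); print(n,"seat hsv",hsv[(box[1]+box[3])//2,(box[0]+box[2])//2])
    c,st,_=blob(d,box,(0,80,20),(25,255,140)); print("seat",c,st,plane(d,c,20),plane(d,c,26))
for d,n,box in((t,"top",(225,150,300,220)),(s,"scene",(225,185,275,225))):
    c,st,cnt=blob(d,box,(12,60,150),(30,200,255)); r=cv2.boxPoints(cv2.minAreaRect(cnt.astype(np.float32))); print("block",n,st,[plane(d,q,26)[:2].round(1) for q in r], np.mean([plane(d,q,26) for q in r],0))
for d,n,box in((t,"top",(140,152,180,182)),(s,"scene",(310,215,345,240))):
    c,st,cnt=blob(d,box,(8,90,60),(28,255,255)); print("bung",n,c,st,plane(d,c,121),plane(d,c,101))
print(plane(t,(154.7,166.7),121),plane(s,(326.8,226),121),tri([ray(t,(154.7,166.7)),ray(s,(326.8,226))]))
# tray rim corners (top c1), z=125
f=lambda p:np.array(p)/3+[120,100]
for p in [(146,80),(188,290),(8,95),(40,318),(20,105),(55,312)]: print(plane(t,f(p),125)[:2].round(1))
# awl: handle end & mouth
ft=lambda p:np.array(p)/6+[290,110]; fs=lambda p:np.array(p)/5+[140,130]
print("end",tri([ray(t,ft((400,527))),ray(s,fs((273,123)))]))
print("mouth",tri([ray(t,ft((382,378))),ray(s,fs((226,240)))]))
for p in [(268,207),(468,241),(230,467),(435,497)]: print("board",plane(t,ft(p),12)[:2].round(1))
E
```

```text
top seat hsv [ 11 165 108]
seat [261.42926829 185.55609756] [  4   6  16  16 205] [522.98891989 -27.94276882  20.        ] [522.45906112 -27.78974451  26.        ]
scene seat hsv [ 14 141 103]
seat [249.97 205.35] [  4   6  13  10 100] [518.39241459 -28.88940277  20.        ] [522.80837088 -26.95021315  26.        ]
block top [  10    9   54   54 1542] [array([555. ,  49.9]), array([601.7, -62.4]), array([ 489.6, -107.9]), array([443.5,   3.7])] [522.43923483 -29.17045514  26.        ]
block scene [  8   8  34  27 781] [array([ 494.1, -108.5]), array([444.9,   4.1]), array([556.5,  49.2]), array([602.8, -56.8])] [524.56365955 -28.00635778  26.        ]
bung top [154.93922652 166.90607735] [  7   8  17  15 181] [568.99406996 253.31259414 121.        ] [571.9381762  258.77907679 101.        ]
bung scene [326.55223881 228.13432836] [ 11   6  12  16 134] [580.53445829 258.86587368 121.        ] [565.54725106 257.99559099 101.        ]
[569.55241489 253.93940682 121.        ] [572.31914154 257.35512217 121.        ] (array([569.8139258 , 256.14376208, 116.98251628]), [np.float64(1.126867187585553), np.float64(1.1268671875855372)])
[674.6 215.8]
[488.9 180.3]
[663.6 336.9]
[467.3 308.5]
[654.5 326.4]
[472.2 295.5]
end (array([ 475.40218205, -266.37269756,  145.16040395]), [np.float64(0.41272225672761653), np.float64(0.41272225672764673)])
mouth (array([ 545.38277993, -275.9542348 ,   86.75390366]), [np.float64(2.463242475282201), np.float64(2.4632424752821094)])
board [ 640.9 -247. ]
board [ 622.  -344.8]
board [ 513.  -223.8]
board [ 496.3 -323.3]
```

Request:
step_arm:
  series:
    - [0.4,1,0,0,0,0.44]
    - [0.4,1,0,0,0,0.44]
    - [0.4,1,0,0,0,0.44]
    - [0.4,1,0,0,0,0.44]
    - [0.4,1,0,0,0,0.44]
    - [0.4,1,0,0,0,0.44]
    - [0.4,1,0,0,0,0.44]
    - [0.4,1,0,0,0,0.44]
    - [0.4,1,0,0,0,0.44]
    - [0.4,1,0,0,0,0.44]
    - [0.4,1,0,0,0,0.44]
    - [0.4,1,0,0,0,0.44]

```text
clock: 1.15
position: [379.2, -183.1, 231.5]
ee_rot: [-0.503, 0.864, -0.0, 0.0]
contact_force: [0.2, 0.3, -0.5]
gripper_width: 85.5
```

Request:
step_arm:
  series:
    - [0.4,0.9,0,0,0,0.45]
    - [0.4,0.9,0,0,0,0.45]
    - [0.4,0.9,0,0,0,0.45]
    - [0.4,0.9,0,0,0,0.45]
    - [0.4,0.9,0,0,0,0.45]
    - [0.4,0.9,0,0,0,0.45]
    - [0.4,0.9,0,0,0,0.45]
    - [0.4,0.9,0,0,0,0.45]
    - [0.4,0.9,0,0,0,0.45]
    - [0.4,0.9,0,0,0,0.45]
    - [0.4,0.9,0,0,0,0.45]
    - [0.4,0.9,0,0,0,0.45]

```text
clock: 2.15
position: [538.4, 174.3, 230.2]
ee_rot: [0.769, -0.639, -0.0, 0.001]
contact_force: [-0.6, -1.0, -0.2]
gripper_width: 85.2
```

```bash
python3 - <<'E'
from bench import arm
import cv2,pickle
d=arm.get_image("wrist"); pickle.dump(d,open("pics/w1.pkl","wb")); cv2.imwrite("pics/w1.png",d["image"][:,:,::-1])
s=arm.read_state();print(s)
E
```

```text
{'clock': 2.2, 'joints': array([ 5.98365949e-01,  2.85107354e-01, -1.41212707e-01, -1.95172700e-04,
       -1.14644634e+00, -4.14918361e-01]), 'joint_vel': array([-1.17496523e-02, -2.44545642e-02, -1.36775357e-02, -9.94836654e-05,
        1.78068327e-03, -3.63821378e-03]), 'joint_efforts': array([ 5.57272788e-01, -3.29957306e+01,  1.87617570e+01,  4.12148103e+00,
        3.11111310e-02,  5.14966143e-05]), 'position': array([538.08918052, 173.49908718, 230.54397739]), 'ee_rot': array([ 7.68875820e-01, -6.39397369e-01, -3.56502809e-04,  9.22553788e-04]), 'contact_force': array([-0.44347507, -0.32839301, -0.13850964]), 'wrist_torque': array([-0.02669572,  0.00744419, -0.0035917 ]), 'gripper_width': 85.51434635135749}
```

View pics/w1.png

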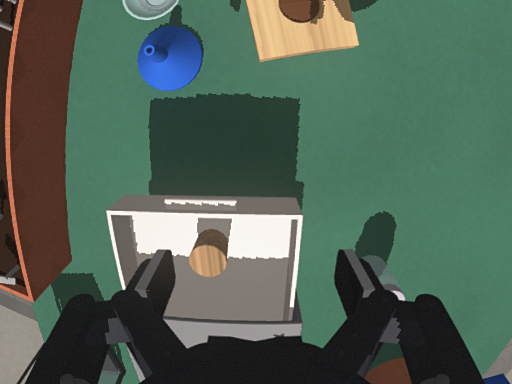

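```bash
python3 - <<'E'
from h import *
d=load("w1");t=load("top0");s=load("scene0")
crop("w1",95,190,220,150,3,"pics/c5.png")
print(plane(d,(208,261),121,True))
print(tri([ray(d,(208,261),True),ray(t,(154.7,166.7)),ray(s,(326.8,226))]))
a,b=plane(d,(108,211),125,True),plane(d,(302,215),125,True);print(a,b,np.linalg.norm(a-b),np.degrees(np.arctan2(*(b-a)[1::-1])))
print(plane(d,(300,5),20,True))
E
```

```text
[571.44863436 255.61807616 121.        ]
(array([570.70150457, 256.30176508, 118.57226254]), [np.float64(1.1542942475971438), np.float64(1.787814952380741), np.float64(0.9645209788179686)])
[677.00539246 219.91305629 125.        ] [492.81280182 188.32636082 125.        ] 186.88132538258188 -170.2691510068913
[522.69452353 -27.257596    20.        ]
```

View pics/c5.png

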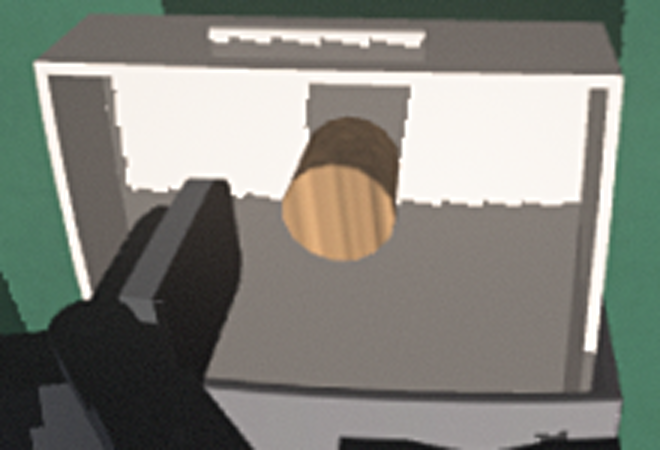

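Request:
step_arm:
  series:
    - [0.082,0.204,0,0,0,0]
    - [0.082,0.204,0,0,0,0]
    - [0.082,0.204,0,0,0,0]
    - [0.082,0.204,-0.05,0,0,0]
    - [0.082,0.204,-0.12,0,0,0]
    - [0.082,0.204,-0.19,0,0,0]
    - [0.082,0.204,-0.25,0,0,0]
    - [0.082,0.204,-0.3,0,0,0]
    - [0.082,0.204,-0.33,0,0,0]
    - [0.082,0.204,-0.353,0,0,0]
    - [0.082,0.204,-0.353,0,0,0]
    - [0.082,0.204,-0.353,0,0,0]

```text
clock: 3.2
position: [571.3, 255.1, 90.5]
ee_rot: [0.769, -0.639, 0.0, 0.0]
contact_force: [0.5, 0.2, -0.3]
gripper_width: 85.6
```

```bash
python3 - <<'E'
from bench import arm
import cv2,pickle
d=arm.get_image("wrist"); pickle.dump(d,open("pics/w2.pkl","wb")); cv2.imwrite("pics/w2.png",d["image"][:,:,::-1])
s=arm.read_state();print(s["position"],s["contact_force"])
E
```

```text
[571.78011849 255.58418667  91.21725072] [-0.23962056  0.14957087 -0.50878631]
```

View pics/w2.png

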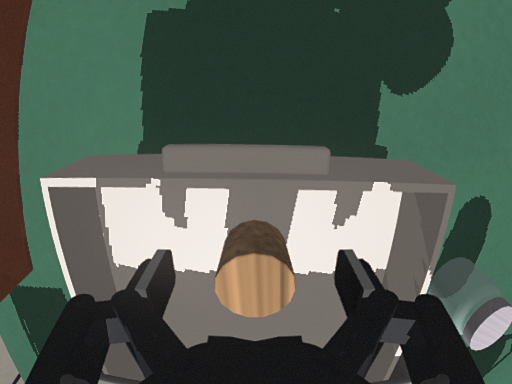

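The bung top (255,285) sits midway between the fingers (about 152 and 358). Closing.

Request:
step_arm:
  series:
    - [0,0,0,0,0,0]
    - [0,0,0,0,0,0]
    - [0,0,0,0,0,0]
    - [0,0,0,0,0,0]
    - [0,0,0,0,0,0]
    - [0,0,0,0,0,0]
    - [0,0,0,0,0,0]
    - [0,0,0,0,0,0]
    - [0,0,0,0,0,0]
    - [0,0,0,0,0,0]
    - [0,0,0,0,0,0]
    - [0,0,0,0,0,0]
  jaw: -1

```text
clock: 4.25
position: [571.4, 256.2, 91.0]
ee_rot: [0.769, -0.639, 0.0, -0.001]
contact_force: [-2.4, -0.1, 6.2]
gripper_width: 37.0
```

Request:
step_arm:
  series:
    - [0,0,0.05,0,0,0]
    - [0,0,0.1,0,0,0]
    - [0,0,0.2,0,0,0]
    - [0,0,0.3,0,0,0]
    - [0,0,0.3,0,0,0]
    - [0,0,0.3,0,0,0]

```text
clock: 4.75
position: [572.1, 256.9, 212.8]
ee_rot: [0.769, -0.639, 0.001, -0.003]
contact_force: [-0.6, 0.4, -0.6]
gripper_width: 36.8
```

```bash
python3 - <<'E'
from bench import arm
import cv2,pickle
for n in("wrist","scene"):
  d=arm.get_image(n); pickle.dump(d,open(f"pics/{n}3.pkl","wb")); cv2.imwrite(f"pics/{n}3.png",d["image"][:,:,::-1])
s=arm.read_state();print(s["position"],s["contact_force"],s["gripper_width"])
E
```

```text
[570.36186335 255.72426484 208.91852563] [ 0.23039601 -0.16709465 -1.89508711] 36.7822969608641
```

View pics/wrist3.png

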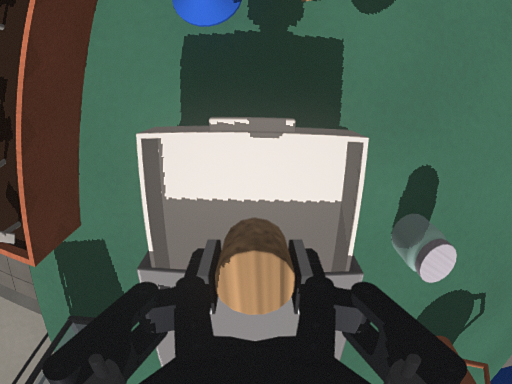

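View pics/scene3.png

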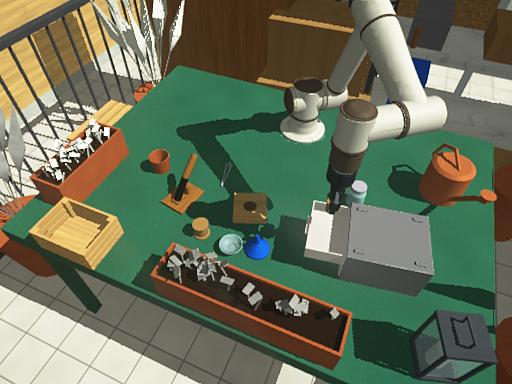

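Request:
step_arm:
  series:
    - [-0.121,-0.71,0,0,0,0]
    - [-0.121,-0.71,0,0,0,0]
    - [-0.121,-0.71,0,0,0,0]
    - [-0.121,-0.71,0,0,0,0]
    - [-0.121,-0.71,0,0,0,0]
    - [-0.121,-0.71,0,0,0,0]
    - [-0.121,-0.71,0,0,0,0]
    - [-0.121,-0.71,0,0,0,0]
    - [-0.121,-0.71,-0.1,0,0,0]
    - [-0.121,-0.71,-0.2,0,0,0]
    - [-0.121,-0.71,-0.25,0,0,0]
    - [-0.121,-0.71,-0.25,0,0,0]

```text
clock: 5.85
position: [517.8, -28.9, 103.7]
ee_rot: [0.769, -0.64, -0.005, 0.005]
contact_force: [-0.4, -0.4, -0.7]
gripper_width: 36.3
```

```bash
python3 - <<'E'
from bench import arm
import cv2,pickle
from h import *
for n in("wrist","scene","top"):
  d=arm.get_image(n); pickle.dump(d,open(f"pics/{n}4.pkl","wb")); cv2.imwrite(f"pics/{n}4.png",d["image"][:,:,::-1])
s=arm.read_state();print(s["position"],s["contact_force"],s["gripper_width"])
crop("scene4",200,120,110,110,5,"pics/c6.png")
E
```

```text
[523.44667592 -27.85051938 110.50316022] [-0.3820114  -0.43700946  1.05313923] 36.863877154697725
```

View pics/wrist4.png

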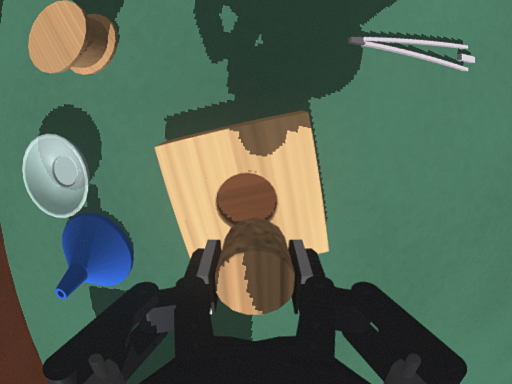

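View pics/c6.png

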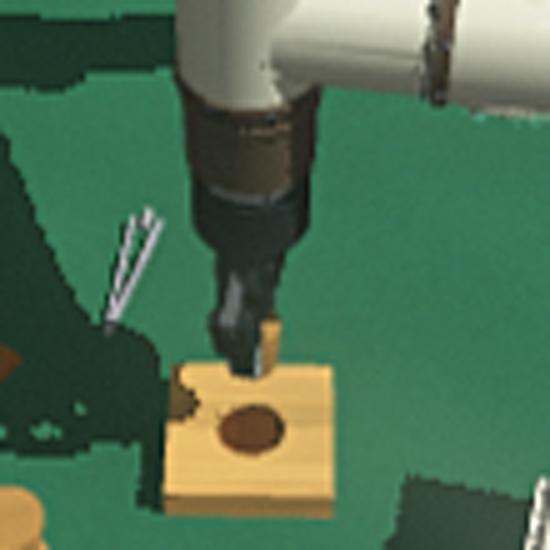

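```bash
python3 - <<'E'
from h import *
d=load("wrist4")
for uv in[(217,200),(277,198),(248,173)]: print(plane(d,uv,26,True))
# block corners
P=[plane(d,u,26,True)[:2] for u in [(155,147),(309,112),(329,250)]];print(P, (P[0]+P[2])/2, np.linalg.norm(P[0]-P[1]))
t=plane(d,(255,279),140,True);print("bung top at z~141:",t)
E
```

```text
[547.50887839 -26.2236126   26.        ]
[501.19009673 -36.22492048  26.        ]
[527.21553937 -52.22340952  26.        ]
[array([601.72621122, -60.57818883]), array([ 491.16159532, -106.68059754]), array([446.01959757,   3.00465756])] [523.8729044  -28.78676564] 119.79134516987911
bung top at z~141: [520.82354442 -37.10164415 140.        ]
```

```bash
python3 - <<'E'
from h import *
for n,uv,z in(("w2",(255,284),121),("wrist3",(256,280),240),("wrist4",(255,280),134)):
    d=load(n);print(n,d["world_from_camera"][:3,3],plane(d,uv,z,True))
E
python3 - <<'E'
import sys;sys.path.insert(0,'.')
from h import *
crop("w2",190,200,130,130,5,"pics/c7.png");crop("wrist4",190,200,130,130,5,"pics/c8.png")
E
python3 -c "
import cv2,numpy as np
a=cv2.imread('pics/c7.png') if 0 else None"; ls pics; python3 - <<'E'
import cv2,numpy as np
a=cv2.imread('pics/c7.png');b=cv2.imread('pics/c8.png');cv2.imwrite('pics/c9.png',cv2.resize(np.hstack([a,b]),(800,400)))
E
```

```text
w2 [587.81304548 172.63110291 232.37339036] [572.61591781 253.68096174 121.        ]
wrist3 [588.01791313 173.86566056 354.44158492] [572.80282984 255.40865366 240.        ]
wrist4 [ 536.19761299 -111.04676696  245.47713343] [519.84555264 -32.33633197 134.        ]
c1.png
c2.png
c3.png
c4.png
c5.png
c6.png
c7.png
c8.png
scene0.pkl
scene0.png
scene3.pkl
scene3.png
scene4.pkl
scene4.png
top0.pkl
top0.png
top4.pkl
top4.png
w1.pkl
w1.png
w2.pkl
w2.png
wrist0.pkl
wrist0.png
wrist3.pkl
wrist3.png
wrist4.pkl
wrist4.png
```

View pics/c9.png

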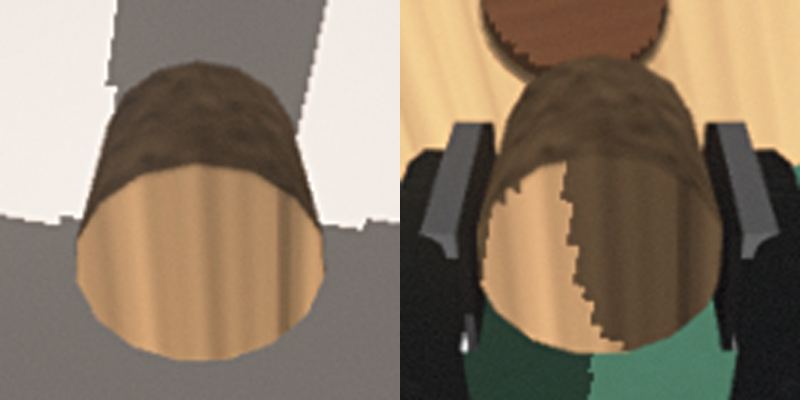

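Request:
step_arm:
  series:
    - [0.002,0,-0.05,0,0,0]
    - [0.002,0,-0.1,0,0,0]
    - [0.002,0,-0.14,0,0,0]
    - [0.002,0,-0.17,0,0,0]
    - [0.002,0,-0.185,0,0,0]
    - [0.002,0,-0.193,0,0,0]
    - [0.002,0,-0.197,0,0,0]
    - [0.002,0,-0.197,0,0,0]
    - [0.002,0,-0.197,0,0,0]
    - [0.002,0,-0.197,0,0,0]

```text
clock: 6.83
position: [524.1, -27.9, 32.2]
ee_rot: [0.769, -0.639, 0.001, -0.001]
contact_force: [-0.8, 0.1, -0.3]
gripper_width: 36.3
```

```bash
python3 - <<'E'
from bench import arm
import cv2,pickle
from h import *
for n in("wrist","scene"):
  d=arm.get_image(n); pickle.dump(d,open(f"pics/{n}5.pkl","wb")); cv2.imwrite(f"pics/{n}5.png",d["image"][:,:,::-1])
s=arm.read_state();print(s["position"],s["contact_force"],s["gripper_width"])
crop("scene5",200,120,110,110,5,"pics/c6.png")
E
```

```text
[523.86953856 -27.93095482  31.893958  ] [-0.14147827 -0.9011221   0.13889903] 36.570567050250595
```

View pics/wrist5.png

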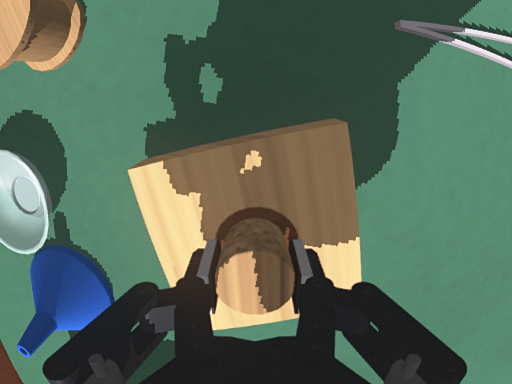

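View pics/c6.png

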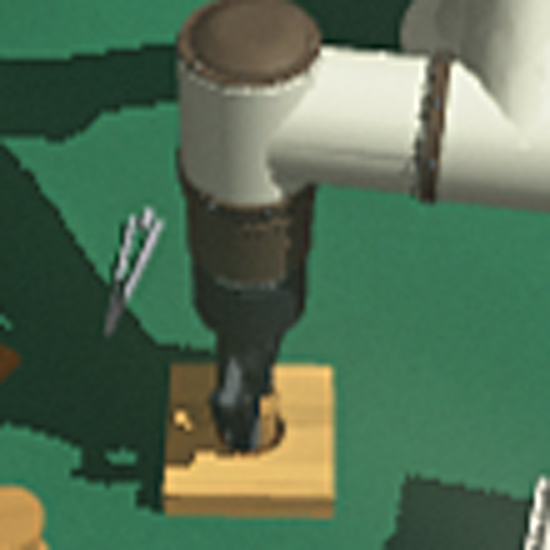

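Request:
step_arm:
  series:
    - [0,0,-0.003,0,0,0]
    - [0,0,-0.004,0,0,0]
    - [0,0,-0.004,0,0,0]
    - [0,0,-0.004,0,0,0]

```text
clock: 7.27
position: [523.7, -28.0, 30.0]
ee_rot: [0.769, -0.639, 0.0, -0.0]
contact_force: [-1.4, 0.1, 4.6]
gripper_width: 36.7
```

Request:
step_arm:
  series:
    - [0,0,0,0,0,0]
    - [0,0,0,0,0,0]
    - [0,0,0,0,0,0]
    - [0,0,0,0,0,0]
    - [0,0,0,0,0,0]
    - [0,0,0,0,0,0]
    - [0,0,0,0,0,0]
    - [0,0,0,0,0,0]
    - [0,0,0,0,0,0]
    - [0,0,0,0,0,0]
  jaw: 1

```text
clock: 8.1
position: [523.5, -28.0, 29.7]
ee_rot: [0.769, -0.639, -0.0, 0.0]
contact_force: [-0.0, 0.6, -0.3]
gripper_width: 85.5
```

Request:
step_arm:
  series:
    - [0,0,0.04,0,0,0]
    - [0,0,0.1,0,0,0]
    - [0,0,0.2,0,0,0]
    - [0,0,0.3,0,0,0]
    - [0,0,0.4,0,0,0]
    - [0,0,0.48,0,0,0]
    - [0,0,0.48,0,0,0]
    - [0,0,0.48,0,0,0]

```text
clock: 8.77
position: [524.3, -27.7, 224.0]
ee_rot: [0.769, -0.639, 0.001, -0.002]
contact_force: [0.3, 0.1, -0.8]
gripper_width: 85.4
```

```bash
python3 - <<'E'
from bench import arm
import cv2,pickle
from h import *
for n in("wrist","scene"):
  d=arm.get_image(n); pickle.dump(d,open(f"pics/{n}6.pkl","wb")); cv2.imwrite(f"pics/{n}6.png",d["image"][:,:,::-1])
s=arm.read_state();print(s["position"],s["contact_force"],s["gripper_width"])
E
```

```text
[522.5944211  -28.03477708 220.70449129] [-0.09214131  0.54918111 -0.30261623] 85.30520964325562
```

View pics/wrist6.png

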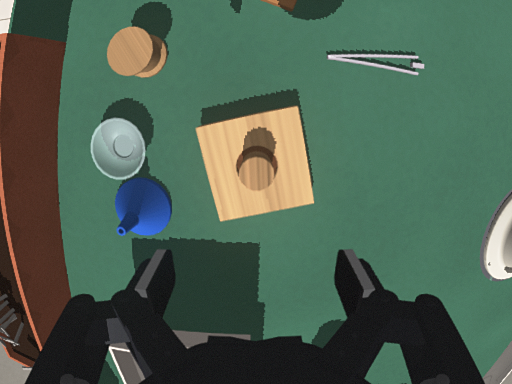

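```bash
python3 - <<'E'
from h import *
t=load("top0");s=load("scene0");w=load("wrist6")
print("bung top",plane(w,(257,170),60,True))
def handle(d,box,pa,pb):
    # columns across the rough axis pa->pb; midpoints of the handle edges
    x0,y0,x1,y1=box
    hsv=cv2.cvtColor(d["image"],cv2.COLOR_RGB2HSV)
    for y in range(y0,y1,4): print([tuple(int(v) for v in hsv[y,x]) for x in range(x0,x1,2)])
handle(t,(344,172,368,202),0,0)
print()
handle(s,(180,152,202,180),0,0)
E
```

```text
bung top [524.67153018 -32.2907201   60.        ]
[(15, 160, 145), (15, 161, 190), (14, 151, 101), (45, 18, 28), (15, 162, 132), (15, 161, 111), (14, 108, 45), (14, 137, 56), (15, 164, 81), (14, 158, 79), (17, 131, 64), (75, 118, 56)]
[(14, 160, 124), (14, 155, 89), (15, 155, 66), (14, 164, 159), (15, 164, 165), (14, 160, 156), (15, 163, 128), (14, 158, 79), (14, 153, 75), (14, 161, 76), (65, 88, 52), (73, 125, 55)]
[(15, 163, 180), (15, 163, 193), (15, 161, 187), (14, 163, 158), (14, 161, 166), (15, 161, 160), (14, 164, 140), (14, 163, 89), (14, 160, 182), (15, 164, 159), (78, 140, 53), (76, 120, 53)]
[(15, 162, 178), (15, 159, 192), (15, 161, 192), (14, 160, 150), (14, 161, 168), (15, 161, 163), (15, 161, 146), (14, 163, 108), (15, 165, 144), (15, 159, 160), (76, 133, 92), (75, 128, 134)]
[(15, 162, 189), (15, 162, 195), (15, 161, 195), (15, 161, 166), (14, 159, 167), (15, 161, 166), (15, 163, 150), (14, 162, 123), (14, 166, 103), (20, 124, 78), (75, 128, 133), (75, 125, 129)]
[(75, 132, 133), (76, 130, 131), (76, 134, 131), (52, 72, 120), (15, 163, 169), (15, 161, 179), (15, 162, 
[... 998 characters left out ...]
, 136, 118), (73, 139, 119), (74, 137, 119), (70, 117, 94), (15, 181, 137), (15, 169, 167), (16, 177, 170), (21, 125, 116), (76, 151, 120), (74, 137, 121), (75, 136, 120)]
[(74, 138, 118), (75, 138, 116), (76, 148, 117), (15, 179, 127), (16, 175, 166), (16, 174, 169), (15, 175, 147), (76, 151, 118), (75, 134, 120), (74, 138, 122), (74, 136, 122)]
[(74, 138, 120), (76, 154, 124), (15, 179, 111), (15, 173, 165), (15, 175, 172), (14, 182, 164), (75, 139, 117), (75, 139, 119), (75, 138, 120), (74, 136, 122), (74, 131, 121)]
[(75, 140, 124), (44, 88, 67), (15, 176, 162), (16, 180, 174), (14, 186, 163), (74, 138, 116), (75, 144, 117), (74, 137, 119), (74, 141, 121), (74, 134, 120), (74, 138, 122)]
```

```bash
python3 - <<'E'
from h import *
t=load("top0");s=load("scene0")
def pl(d,a,b):
    o,v1=ray(d,a);_,v2=ray(d,b);n=np.cross(v1,v2);return o,n/np.linalg.norm(n)
o1,n1=pl(t,(353.9,176),(356.3,196));o2,n2=pl(s,(194.7,154),(184.8,178))
a=np.cross(n1,n2);a*=np.sign(a[2])/np.linalg.norm(a)
p=np.linalg.solve(np.array([n1,n2,[0,0,1]]),[n1@o1,n2@o2,85.])
print("axis",a,"lean",np.degrees(np.arccos(a[2])),"azim",np.degrees(np.arctan2(a[1],a[0])),"at z85",p)
# end along axis from silhouettes
for d,uv in((t,(356.5,199)),(s,(195.3,153.2))):
    o,v=ray(d,uv); A=np.array([a,-v]).T; k=np.linalg.lstsq(A,o-p,rcond=None)[0]; print("end s",k[0],p+a*k[0])
for d,uv in((t,(353.1,172.5)),(s,(185,178))):
    o,v=ray(d,uv); A=np.array([a,-v]).T; k=np.linalg.lstsq(A,o-p,rcond=None)[0]; print("mouth s",k[0],p+a*k[0])
E
```

```text
axis [-0.6267191   0.17446644  0.75946338] lean 40.583086250798196 azim 164.4438293233605 at z85 [ 525.3045266  -280.21597139   85.        ]
end s 84.35731809648813 [ 472.43618398 -265.49845079  149.0662942 ]
end s 85.24574798040396 [ 471.879388   -265.3434496   149.74102416]
mouth s -42.35968462439437 [ 551.8521501  -287.60631457   52.8293706 ]
mouth s -15.570207127876472 [ 535.06267282 -282.93244992   73.17499782]
```

Request:
step_arm:
  series:
    - [-0.15,-0.6,0.1,0,0,0.772]
    - [-0.15,-0.6,0.1,0,0,0.772]
    - [-0.15,-0.6,0.1,0,0,0.772]
    - [-0.15,-0.6,0.1,0,0,0.772]
    - [-0.15,-0.6,0.1,0,0,0.772]
    - [-0.15,-0.6,0.1,0,0,0.772]
    - [-0.15,-0.6,0.1,0,0,0.772]
    - [-0.15,-0.6,0.1,0,0,0.772]
    - [-0.15,-0.6,0.1,0,0,0.772]
    - [-0.15,-0.6,0.1,0,0,0.772]
    - [-0.15,-0.6,0.1,0,0,0.772]
    - [-0.15,-0.6,0.1,0,0,0.772]

```text
clock: 9.87
position: [462.7, -267.9, 259.4]
ee_rot: [0.996, -0.087, -0.002, -0.0]
contact_force: [-0.6, 0.1, -0.7]
gripper_width: 85.5
```

```bash
python3 - <<'E'
from bench import arm
import cv2,pickle
from h import *
for n in("wrist","scene","top"):
  d=arm.get_image(n); pickle.dump(d,open(f"pics/{n}7.pkl","wb")); cv2.imwrite(f"pics/{n}7.png",d["image"][:,:,::-1])
s=arm.read_state();print(s["clock"],s["position"],s["ee_rot"],s["joints"])
E
```

```text
10.0167 [ 463.10953399 -267.85563251  260.43093896] [ 9.96161446e-01 -8.75255337e-02 -1.26272407e-03 -2.46726170e-04] [-2.21137988e-01  2.12144808e-01 -1.63333483e-01 -1.64199354e-04
 -1.19788670e+00  1.61671884e+00]
```

View pics/wrist7.png

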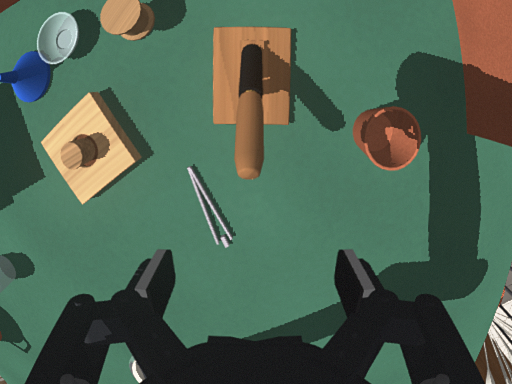

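View pics/top7.png

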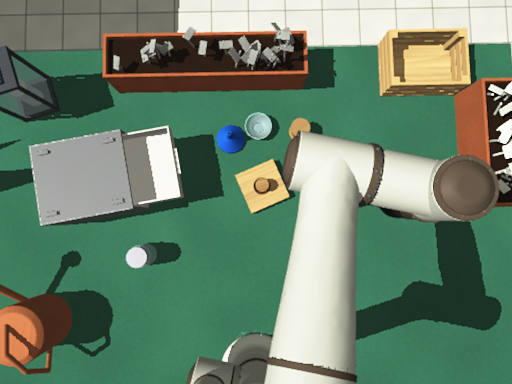

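```bash
python3 - <<'E'
from h import *
crop("wrist7",190,15,130,180,4,"pics/c10.png")
E
```

```text
(no output)
```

View pics/c10.png

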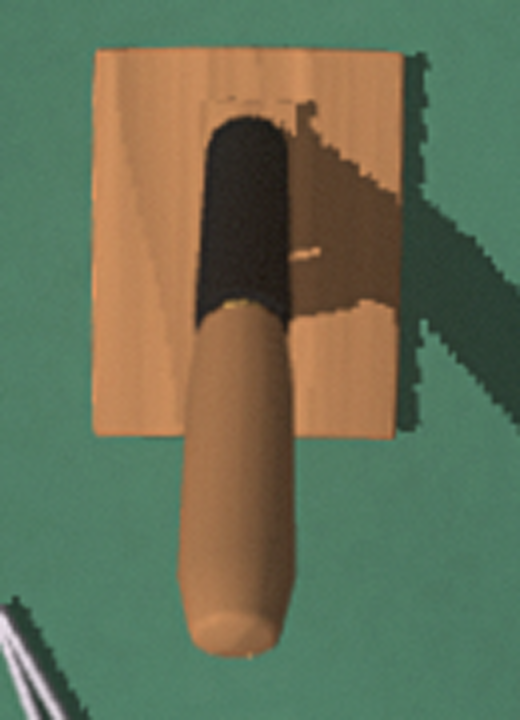

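```bash
python3 - <<'E'
from h import *
t=load("top0");s=load("scene0");w=load("wrist7")
R=[ray(w,(248.1,173.4),True),ray(t,(356.1,196.6)),ray(s,(194.2,155))]
print("end",tri(R),tri(R[:2]),tri([R[0],R[2]]))
def pl(d,a,b,f=False):
    o,v1=ray(d,a,f);_,v2=ray(d,b,f);n=np.cross(v1,v2);return o,n/np.linalg.norm(n)
W=pl(w,(248.3,160),(250.2,105),True);T=pl(t,(353.9,176),(356.3,196));S=pl(s,(194.7,154),(184.8,178))
for A,B in((W,T),(W,S),(T,S)):
    a=np.cross(A[1],B[1]);a*=np.sign(a[2])/np.linalg.norm(a)
    print(a,np.degrees(np.arccos(a[2])),np.degrees(np.arctan2(a[1],a[0])))
for u in[(213.5,27.3),(290.2,28),(213.2,123.5),(288.8,124)]: print("board",plane(w,u,12,True))
# mouth from wrist: centre of mouth/handle junction at z~85
print(plane(w,(251,94),85,True))
print("bung top",plane(w,(71,156),60,True), "top", plane(load("top7"),(262,185),60))
E
```

```text
end (array([ 478.88498255, -265.00137479,  146.63996266]), [np.float64(0.3038487943969813), np.float64(0.24209915388828937), np.float64(0.33985170026897477)]) (array([ 478.7908373 , -264.84401836,  146.77222676]), [np.float64(0.20977414872937586), np.float64(0.20977414872943262)]) (array([ 479.22467251, -264.88908184,  147.04912202]), [np.float64(0.24627987720435554), np.float64(0.24627987720439368)])
[-0.71493449  0.14514909  0.68395937] 46.8461779744285 168.52354840333916
[-0.68894554  0.13921301  0.71131834] 44.657719091737285 168.5762492167946
[-0.6267191   0.17446644  0.75946338] 40.583086250798196 164.4438293233605
board [ 643.84739781 -246.28769382   12.        ]
board [ 625.553789   -342.68931238   12.        ]
board [ 517.91181868 -222.41535099   12.        ]
board [ 499.89568585 -319.79568012   12.        ]
[ 546.93733029 -278.76265826   85.        ]
bung top [524.21197244 -29.25929655  60.        ] top [520.98204268 -28.55073392  60.        ]
```

Request:
step_arm:
  series:
    - [0.04,0,-0.1,-0.032,-0.164,-0.011]
    - [0.078,0,-0.219,-0.032,-0.164,-0.011]
    - [0.078,0,-0.219,-0.032,-0.164,-0.011]
    - [0.078,0,-0.219,-0.032,-0.164,-0.011]
    - [0.078,0,-0.219,-0.032,-0.164,-0.011]
    - [0.078,0,-0.219,-0.032,-0.164,-0.011]
    - [0.078,0,-0.219,-0.032,-0.164,-0.011]

```text
clock: 10.6
position: [496.9, -268.7, 176.7]
ee_rot: [0.987, -0.094, 0.132, 0.014]
contact_force: [-0.1, 0.3, 0.2]
gripper_width: 85.1
```

```bash
python3 - <<'E'
from bench import arm
import cv2,pickle
from h import *
for n in("wrist","scene"):
  d=arm.get_image(n); pickle.dump(d,open(f"pics/{n}8.pkl","wb")); cv2.imwrite(f"pics/{n}8.png",d["image"][:,:,::-1])
s=arm.read_state();print(s["clock"],s["position"],s["ee_rot"],s["joints"])
E
```

```text
10.7 [ 496.32940003 -268.44947067  176.14483571] [ 0.98665793 -0.0946592   0.1317036   0.01413954] [-0.20971206  0.21852655 -0.41082877 -0.00298756 -0.67574786  1.5912967 ]
```

View pics/wrist8.png

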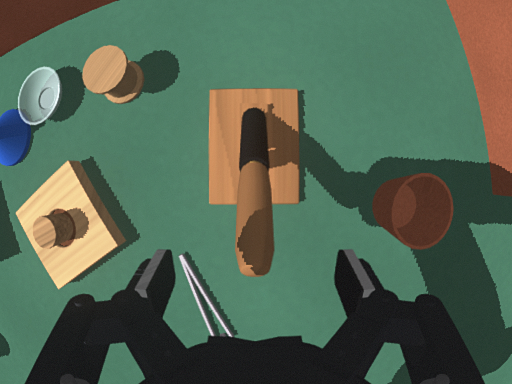

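Request:
step_arm:
  series:
    - [0.01,-0.002,-0.04,0,0,0]
    - [0.02,-0.004,-0.08,0,0,0]
    - [0.03,-0.006,-0.12,0,0,0]
    - [0.038,-0.008,-0.15,0,0,0]
    - [0.045,-0.009,-0.175,0,0,0]
    - [0.05,-0.009,-0.195,0,0,0]
    - [0.05,-0.009,-0.195,0,0,0]
    - [0.05,-0.009,-0.195,0,0,0]

```text
clock: 11.37
position: [515.0, -271.7, 96.2]
ee_rot: [0.987, -0.095, 0.13, 0.014]
contact_force: [-0.2, -0.4, 0.5]
gripper_width: 85.3
```

```bash
python3 - <<'E'
from bench import arm
import cv2,pickle
from h import *
for n in("wrist","scene"):
  d=arm.get_image(n); pickle.dump(d,open(f"pics/{n}9.pkl","wb")); cv2.imwrite(f"pics/{n}9.png",d["image"][:,:,::-1])
s=arm.read_state();print(s["clock"],s["position"],s["ee_rot"],s["joints"],s["contact_force"])
crop("scene9",120,110,130,120,5,"pics/c11.png")
E
```

```text
11.4667 [ 515.23810409 -271.74865965   97.01818453] [ 0.98677106 -0.09465828  0.13087314  0.01396114] [-0.20834612  0.34933088 -0.46440072 -0.00354827 -0.49307519  1.59077573] [-0.01358529  0.22397892  0.2407284 ]
```

View pics/wrist9.png

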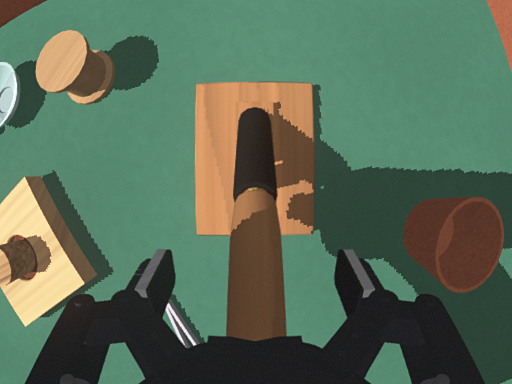

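View pics/c11.png

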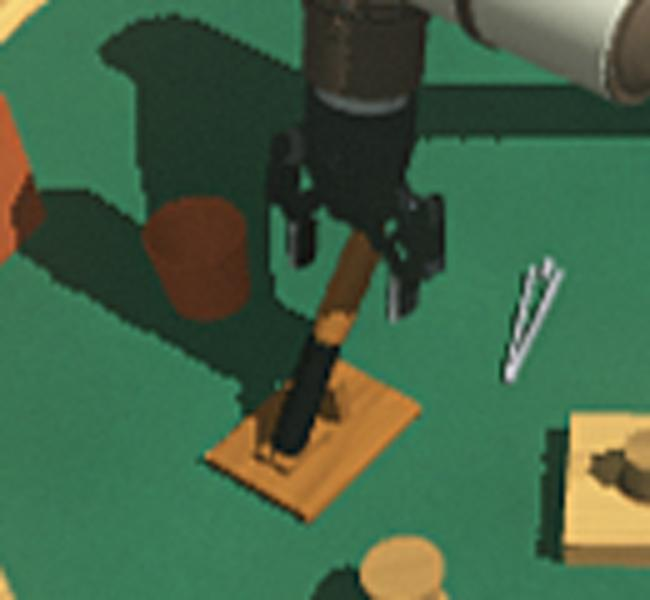

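Request:
step_arm:
  series:
    - [0,0,0,0,0,0]
    - [0,0,0,0,0,0]
    - [0,0,0,0,0,0]
    - [0,0,0,0,0,0]
    - [0,0,0,0,0,0]
    - [0,0,0,0,0,0]
    - [0,0,0,0,0,0]
    - [0,0,0,0,0,0]
    - [0,0,0,0,0,0]
    - [0,0,0,0,0,0]
    - [0,0,0,0,0,0]
    - [0,0,0,0,0,0]
  jaw: -1

```text
clock: 12.47
position: [514.8, -271.7, 96.4]
ee_rot: [0.987, -0.095, 0.13, 0.014]
contact_force: [-3.4, 0.2, 5.3]
gripper_width: 25.8
```

```bash
python3 - <<'E'
from bench import arm
import cv2,pickle
from h import *
for n in("wrist","scene"):
  d=arm.get_image(n); pickle.dump(d,open(f"pics/{n}10.pkl","wb")); cv2.imwrite(f"pics/{n}10.png",d["image"][:,:,::-1])
s=arm.read_state();print(s["clock"],s["position"],s["ee_rot"],s["contact_force"],s["wrist_torque"],s["gripper_width"])
crop("scene10",120,110,130,120,5,"pics/c11.png")
E
```

```text
12.5667 [ 514.73940007 -271.7248405    96.41897941] [ 0.98684459 -0.09473916  0.13026598  0.01389342] [-2.69635612  0.15685541  4.79910244] [-0.00185125  0.85131035 -0.05538538] 25.790816694596106
```

View pics/wrist10.png

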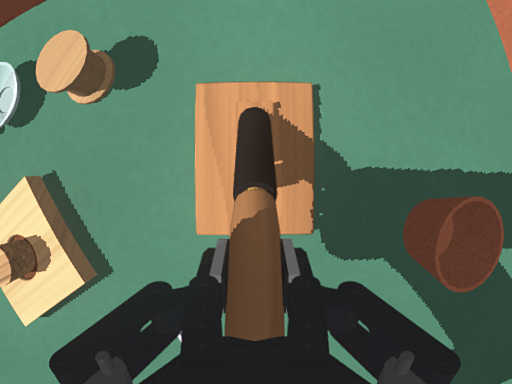

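View pics/c11.png

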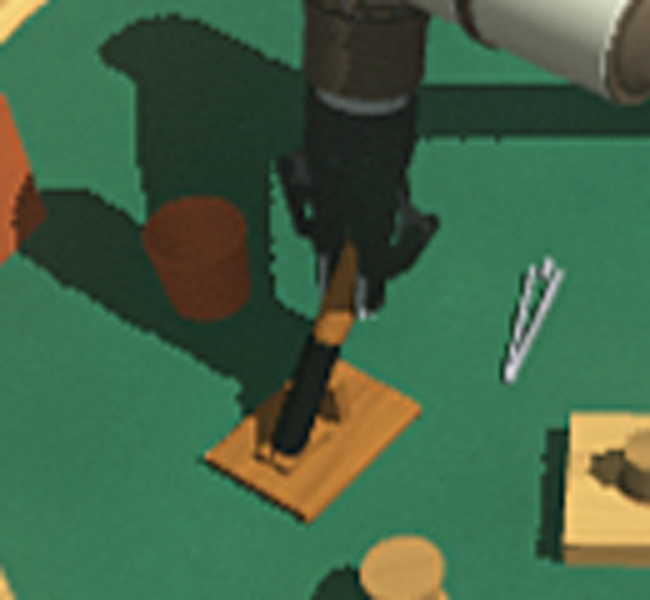

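Request:
step_arm:
  series:
    - [-0.008,0.0015,0.008,0,0,0]
    - [-0.017,0.003,0.018,0,0,0]
    - [-0.028,0.005,0.029,0,0,0]
    - [-0.04,0.008,0.042,0,0,0]
    - [-0.055,0.011,0.057,0,0,0]
    - [-0.069,0.013,0.072,0,0,0]
    - [-0.069,0.013,0.072,0,0,0]

```text
clock: 13.15
position: [486.1, -266.3, 126.3]
ee_rot: [0.987, -0.095, 0.131, 0.014]
contact_force: [-0.6, -0.8, -0.1]
gripper_width: 25.8
```

```bash
python3 - <<'E'
from bench import arm
import cv2,pickle
from h import *
for n in("wrist",):
  d=arm.get_image(n); pickle.dump(d,open(f"pics/{n}11.pkl","wb")); cv2.imwrite(f"pics/{n}11.png",d["image"][:,:,::-1])
s=arm.read_state();print(s["clock"],s["position"],s["ee_rot"],s["contact_force"],s["wrist_torque"],s["gripper_width"])
E
```

```text
13.2 [ 486.67179556 -266.38167869  125.90626251] [ 0.98676177 -0.09486016  0.13080646  0.01387197] [-0.01789499 -0.68595394 -0.94643386] [0.12299119 0.54842719 0.04952958] 25.915590606665837
```

View pics/wrist11.png

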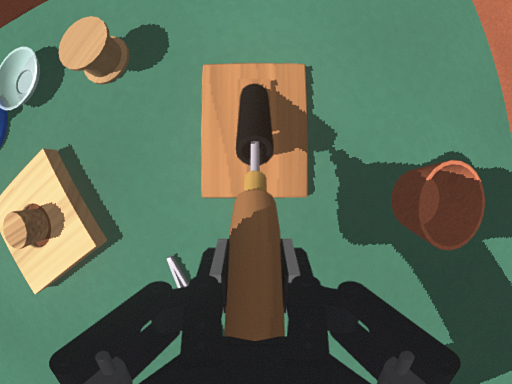

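Request:
step_arm:
  series:
    - [-0.02,0.004,0.021,0,0,0]
    - [-0.045,0.009,0.047,0,0,0]
    - [-0.07,0.013,0.073,0,0,0]
    - [-0.095,0.018,0.1,0,0,0]
    - [-0.12,0.023,0.126,0,0,0]
    - [-0.12,0.023,0.126,0,0,0]
    - [-0.12,0.023,0.18,0,0,0]
    - [-0.12,0.023,0.28,0,0,0]
    - [-0.12,0.023,0.33,0,0,0]
    - [-0.12,0.023,0.33,0,0,0]
    - [-0.12,0.023,0.33,0,0,0]

```text
clock: 14.12
position: [439.6, -257.2, 257.7]
ee_rot: [0.987, -0.095, 0.131, 0.014]
contact_force: [0.0, 0.2, -1.3]
gripper_width: 25.5
```

```bash
python3 - <<'E'
from bench import arm
import cv2,pickle
from h import *
for n in("wrist","scene","top"):
  d=arm.get_image(n); pickle.dump(d,open(f"pics/{n}12.pkl","wb")); cv2.imwrite(f"pics/{n}12.png",d["image"][:,:,::-1])
s=arm.read_state();print(s["clock"],s["position"],s["ee_rot"],s["contact_force"],s["wrist_torque"],s["gripper_width"])
crop("scene12",120,80,130,120,5,"pics/c12.png")
E
```

```text
14.2667 [ 438.24454054 -256.86140521  255.01955854] [ 0.98707307 -0.09498282  0.12840287  0.01333092] [-0.76621457  0.09035294 -0.92339446] [ 0.07365465  0.56713234 -0.02623013] 25.69633057449098
```

View pics/wrist12.png

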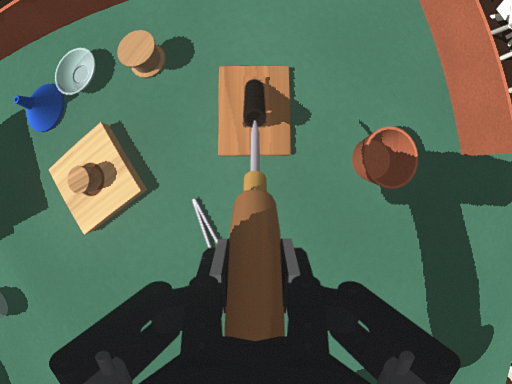

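View pics/c12.png

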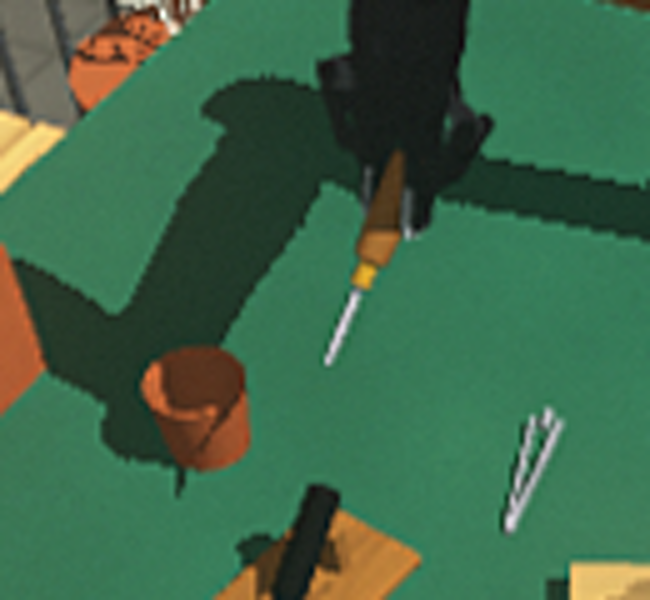

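Request:
step_arm:
  series:
    - [0.03,0.09,0,0.016,0.08,0]
    - [0.06,0.18,0,0.032,0.16,0]
    - [0.09,0.27,0,0.048,0.24,0]
    - [0.12,0.36,0,0.064,0.32,0]
    - [0.15,0.45,0,0.078,0.4,0]
    - [0.17,0.52,0,0.088,0.45,0]
    - [0.187,0.575,0,0.0955,0.491,0]
    - [0.187,0.575,0,0.0955,0.491,0]
    - [0.187,0.575,0,0.0955,0.491,0]
    - [0.187,0.575,0,0.0955,0.491,0]
    - [0.187,0.575,0,0.0955,0.491,0]
    - [0.187,0.575,0,0.0955,0.491,0]

```text
clock: 15.27
position: [513.2, -28.1, 257.6]
ee_rot: [0.962, -0.092, -0.257, -0.024]
contact_force: [-0.5, 0.2, -2.3]
gripper_width: 25.6
```

Request:
step_arm:
  series:
    - [0,0,0,0,0,0]
    - [0,0,0,0,0,0]
    - [0,0,0,0,0,0]
    - [0,0,0,0,0,0]

```text
clock: 15.6
position: [513.8, -27.4, 257.2]
ee_rot: [0.962, -0.092, -0.257, -0.024]
contact_force: [-0.3, 0.5, -0.3]
gripper_width: 25.7
```

```bash
python3 - <<'E'
from bench import arm
import cv2,pickle
from h import *
for n in("wrist","scene","top"):
  d=arm.get_image(n); pickle.dump(d,open(f"pics/{n}13.pkl","wb")); cv2.imwrite(f"pics/{n}13.png",d["image"][:,:,::-1])
s=arm.read_state();print(s["clock"],s["position"],s["ee_rot"],s["joints"],s["contact_force"],s["wrist_torque"],s["gripper_width"])
crop("scene13",190,80,130,150,5,"pics/c13.png")
E
```

```text
15.75 [513.8749974  -27.26056481 256.97878964] [ 0.96160213 -0.09192198 -0.25749833 -0.02379702] [ 0.15688928  0.45679839  0.15211416 -0.17259803 -1.76067632  1.23353921] [-0.07636947 -0.2931086  -0.00611092] [-0.2529552  -1.07359551  0.01291767] 25.418060643374464
```

View pics/wrist13.png

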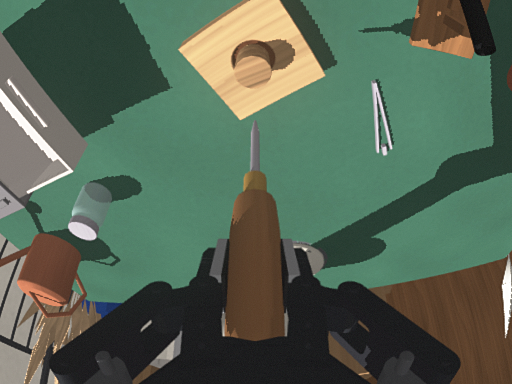

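View pics/c13.png

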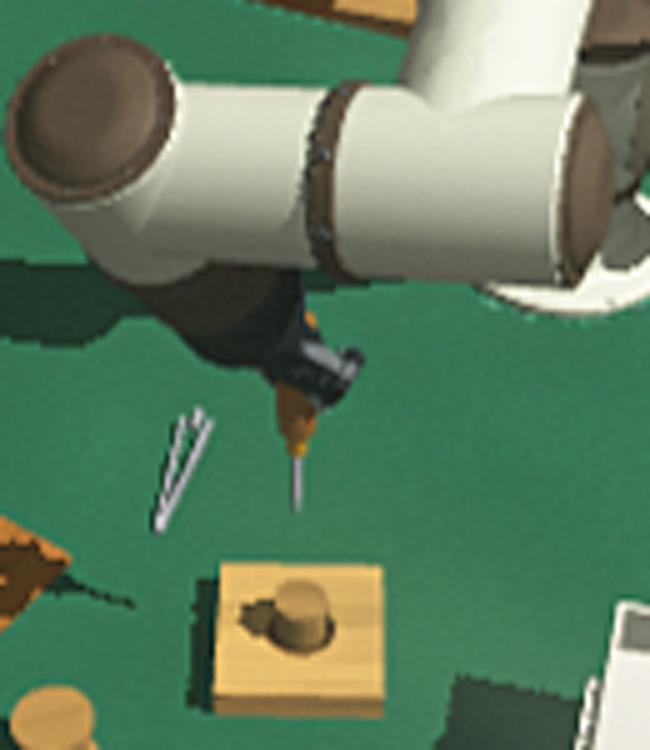

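View pics/top13.png

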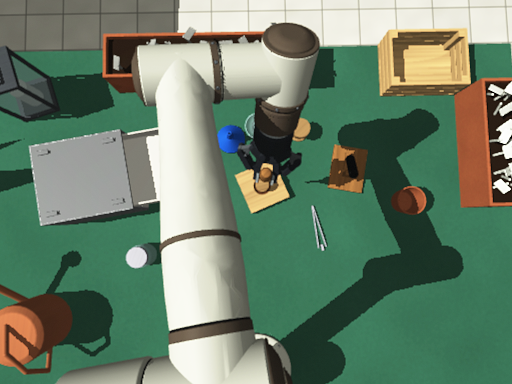

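```bash
python3 - <<'E'
from h import *
w=load("wrist13");s=load("scene13")
im=np.hstack([cv2.resize(w["image"][105:215,215:300,::-1],None,fx=5,fy=5,interpolation=cv2.INTER_CUBIC),cv2.resize(s["image"][130:215,225:285,::-1],None,fx=5.5,fy=6.47,interpolation=cv2.INTER_CUBIC)[:550]])
cv2.imwrite("pics/c14.png",im);print(im.shape)
crop("scene13",230,135,45,85,7,"pics/c15.png")
E
```

```text
(550, 755, 3)
```

View pics/c15.png

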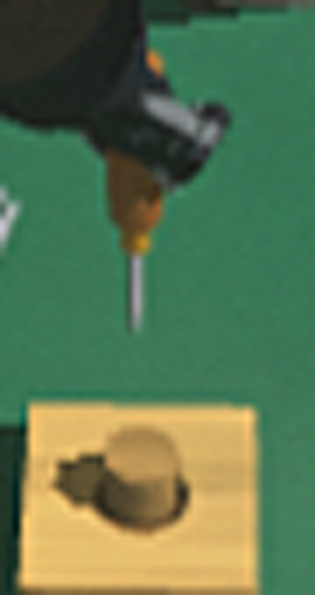

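View pics/c14.png

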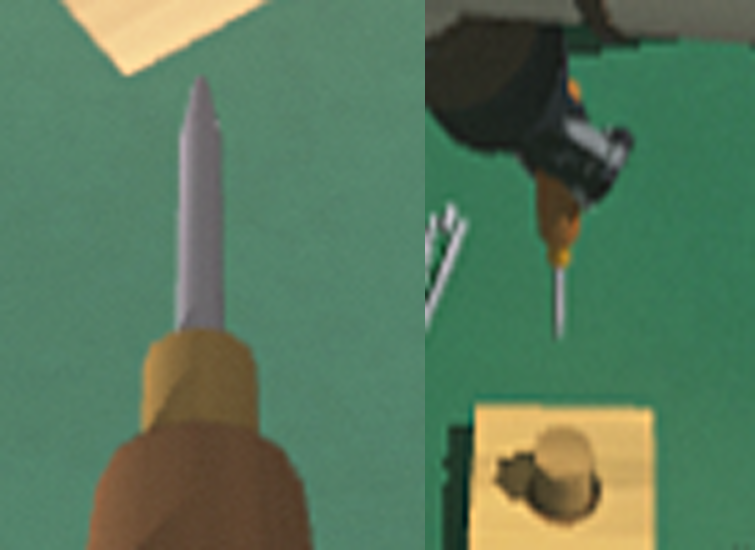

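```bash
python3 - <<'E'
from h import *
w=load("wrist13");s=load("scene13");t=load("top7");w7=load("wrist7")
tip=tri([ray(w,(255.0,119.7),True),ray(s,(249.1,181.9))]);b=tri([ray(w,(254.8,170.5),True),ray(s,(249.3,170.6))])
print(tip,b);a=b[0]-tip[0];print(np.linalg.norm(a),a/np.linalg.norm(a),np.degrees(np.arccos(a[2]/np.linalg.norm(a))))
# axis from planes
def pl(d,a,b,f=False):
    o,v1=ray(d,a,f);_,v2=ray(d,b,f);n=np.cross(v1,v2);return o,n/np.linalg.norm(n)
A=pl(w,(255,119.7),(255,190),True);B=pl(s,(249.1,181.9),(249.5,166));x=np.cross(A[1],B[1]);x*=np.sign(x[2]);print("axis",x/np.linalg.norm(x))
# bung
print("bung scene",plane(s,(230+143.5/7,135+452/7),60),"top7",plane(t,(262,185.3),60))
print("bung wrist13",plane(w,(253,70),60,True),"w7",plane(w7,(71,156),60,True))
crop("wrist13",215,25,85,75,7,"pics/c16.png");crop("top7",235,160,55,55,8,"pics/c17.png")
E
```

```text
(array([525.98136933, -29.83505289, 150.71794901]), [np.float64(1.9976061542060533), np.float64(1.9976061542058585)]) (array([522.96257302, -29.45994764, 202.42650478]), [np.float64(1.4296000436151137), np.float64(1.4296000436150287)])
51.797959177371226 [-0.05828022  0.0072417   0.998274  ] 3.366827198580383
axis [-0.0287614   0.00905322  0.99954531]
bung scene [523.04399728 -24.77586866  60.        ] top7 [520.14136111 -28.53196824  60.        ]
bung wrist13 [527.88617401 -28.67525657  60.        ] w7 [524.21197244 -29.25929655  60.        ]
```

View pics/c16.png

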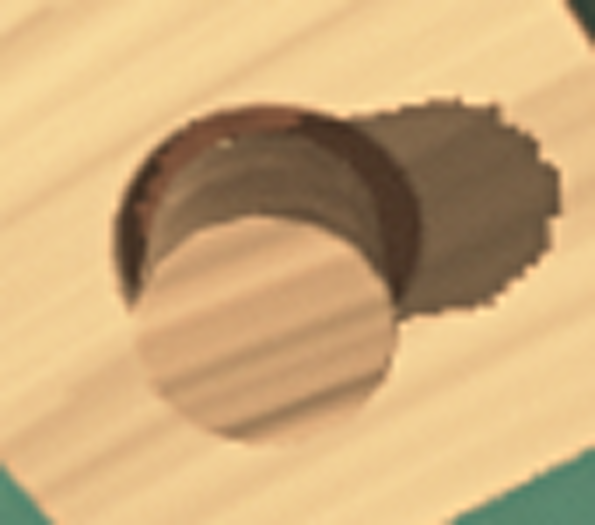

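View pics/c17.png

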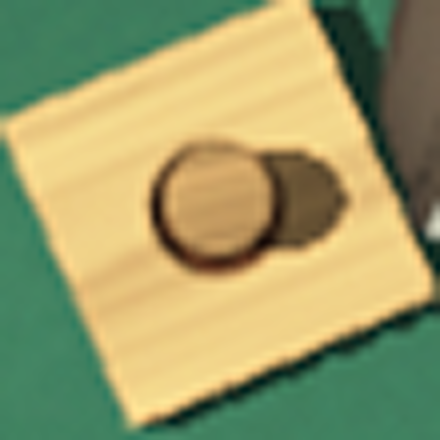

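```bash
python3 - <<'E'
from h import *
w=load("wrist13");s=load("scene13");t=load("top13");t7=load("top7")
print("bung tri w13+s13",tri([ray(w,(253,71.7),True),ray(s,(250.4,199.4))]), "w13",plane(w,(253,71.7),60,True))
print("bung top7",plane(t7,(262,184.6),60),"top13 handle")
tip=np.array([525,-29.8,149])
for lx in(-4,-2,0,2,4):
    a=np.array([np.sin(np.radians(lx)),0,np.cos(np.radians(lx))])
    o=proj(s,tip)-[249.1,181.9]
    print(lx,"scene end",proj(s,tip+173*a)-o,"base",proj(s,tip+60*a)-o,"top end",proj(t,tip+173*a),"wrist base",proj(w,tip+60*a,True),"tip",proj(w,tip,True))
crop("top13",235,150,60,60,8,"pics/c18.png")
E
```

```text
bung tri w13+s13 (array([522.99152383, -26.94307211,  57.8082563 ]), [np.float64(2.0724168078122625), np.float64(2.072416807812233)]) w13 [525.97414266 -28.30089748  60.        ]
bung top7 [522.10310064 -28.57575816  60.        ] top13 handle
-4 scene end [250.55520695 140.41603932] base [249.56935118 168.52008456] top end [265.88375589 177.44752783] wrist base [256.51109525 182.08593863] tip [254.95238329 122.01790944]
-2 scene end [249.74835972 141.55659726] base [249.30860722 168.91966712] top end [265.82181938 174.51992079] wrist base [255.89969066 179.98379719] tip [254.95238329 122.01790944]
0 scene end [248.93490272 142.76045238] base [249.04700544 169.33659932] top end [265.75617525 171.60252895] wrist base [255.27656071 177.7593824 ] tip [254.95238329 122.01790944]
2 scene end [248.11612533 144.02625576] base [248.78489953 169.77037095] top end [265.68696421 168.70139094] wrist base [254.64274609 175.41450283] tip [254.95238329 122.01790944]
4 scene end [247.2933527  145.35249765] base [248.52264618 170.22044301] top end [265.61433704 165.82248054] wrist base [253.99938139 172.95150076] tip [254.95238329 122.01790944]
```

View pics/c18.png

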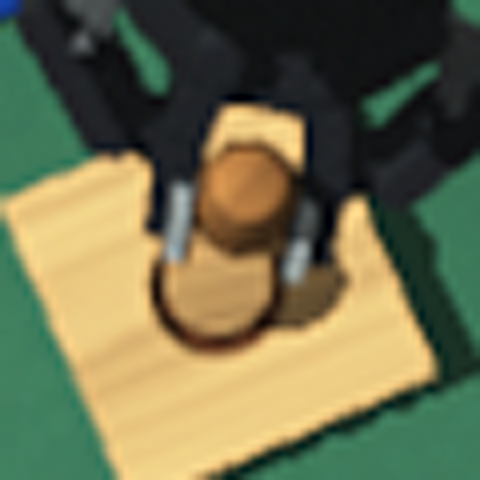

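```bash
cat > fit.py <<'E'
from h import *
from scipy.optimize import least_squares
def fit(obs,x0):
    # obs: (d,fish,z,uv,sigma)
    def pose(x):
        a=np.array([x[3],x[4],1.]);return x[:3],a/np.linalg.norm(a)
    def r(x):
        p,a=pose(x)
        return np.concatenate([(proj(d,p+z*a,f)-uv)/sg for d,f,z,uv,sg in obs])
    q=least_squares(r,x0);p,a=pose(q.x);return p,a,q.fun.reshape(-1,2)
E
python3 - <<'E'
from fit import *
w=load("wrist13");s=load("scene13");t=load("top13")
x0=[523,-29,146,0,0]
W=[(w,True,0,(255,119.7),.7),(w,True,60,(254.8,170.5),.7),(w,True,78,(254.6,189.6),.7)]
S=[(s,False,0,(249.1,182.5),1.5),(s,False,60,(249.3,170.6),1),(s,False,78,(249.2,169.6-.6*0-1.4),1.5)]
T=[(t,False,173,(265.6,172.3),.7)]
for o in(W,W+T,W+S+T,W+S,S+T):
    p,a,f=fit(o,x0);print(p.round(1),np.degrees(a[:2]).round(2),f.round(1).tolist())
E
```

```text
[507.1 -26.5 119.6] [-4.19  1.21] [[0.0, 0.0], [-0.1, -0.0], [0.1, 0.0]]
[520.  -28.8 138.6] [ 1.65 -0.12] [[-0.2, 0.2], [0.0, -0.7], [0.3, 0.5], [-0.5, -0.0]]
[520.1 -28.9 138.9] [ 1.65 -0.1 ] [[-0.2, 0.2], [0.1, -0.6], [0.3, 0.6], [0.4, 0.8], [0.2, 1.0], [0.1, -0.3], [-0.5, -0.2]]
[521.3 -29.2 140.7] [ 2.28 -0.03] [[0.1, 0.2], [-0.1, -0.7], [0.1, 0.6], [0.3, 0.7], [-0.1, 1.0], [-0.1, -0.3]]
[512.  -33.8 135.5] [4.42 1.28] [[0.2, -0.1], [-0.1, 0.4], [-0.1, -0.5], [-0.0, 0.0]]
```

Request:
step_arm:
  series:
    - [0.001,0.002,-0.04,0,0,0]
    - [0.001,0.002,-0.07,0,0,0]
    - [0.001,0.002,-0.1,0,0,0]
    - [0.001,0.002,-0.115,0,0,0]
    - [0.001,0.002,-0.125,0,0,0]
    - [0.001,0.002,-0.125,0,0,0]
    - [0.001,0.002,-0.125,0,0,0]
    - [0.001,0.002,-0.125,0,0,0]
    - [0.001,0.002,-0.125,0,0,0]
    - [0.001,0.002,-0.125,0,0,0]

```text
clock: 16.58
position: [514.6, -26.4, 207.4]
ee_rot: [0.962, -0.092, -0.257, -0.024]
contact_force: [-0.0, -0.2, -1.2]
gripper_width: 26.0
```

```bash
python3 - <<'E'
from bench import arm
import cv2,pickle
from h import *
for n in("wrist","scene","top"):
  d=arm.get_image(n); pickle.dump(d,open(f"pics/{n}14.pkl","wb")); cv2.imwrite(f"pics/{n}14.png",d["image"][:,:,::-1])
s=arm.read_state();print(s["clock"],s["position"],s["ee_rot"],s["contact_force"],s["wrist_torque"],s["gripper_width"])
crop("scene14",220,140,60,85,7,"pics/c19.png");crop("wrist14",205,80,100,125,5,"pics/c20.png");crop("top14",235,150,60,60,8,"pics/c21.png")
E
```

```text
16.7333 [514.36689365 -26.41544922 207.16970764] [ 0.96165338 -0.09186895 -0.25732353 -0.02382179] [ 0.24502696 -0.00384481 -1.33216669] [-0.23041801 -1.04601263  0.01189429] 25.724919648405603
```

View pics/c19.png

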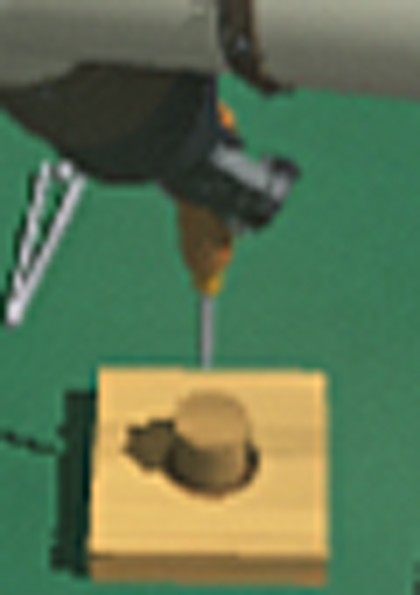

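View pics/c20.png

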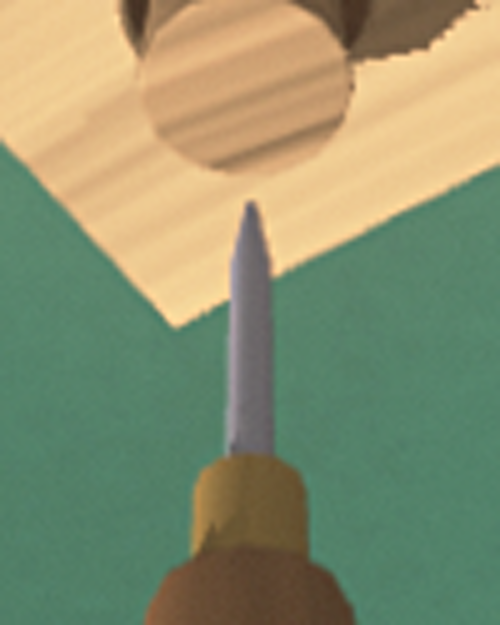

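View pics/c21.png

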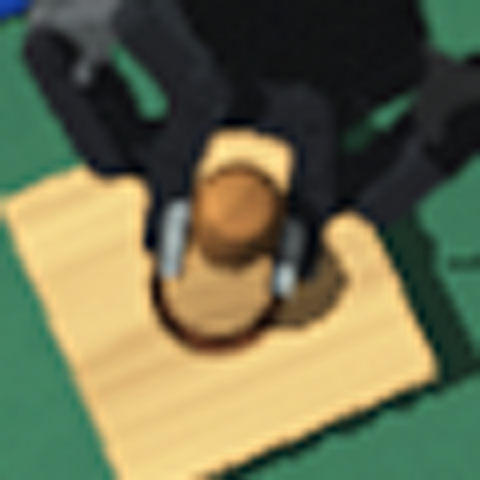

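```bash
cat > fit2.py <<'E'
from h import *
from scipy.optimize import least_squares
w,s,t=load("wrist14"),load("scene14"),load("top14");w3,s3,t3=load("wrist13"),load("scene13"),load("top13")
D=np.array([-.45,-.85,49.8]) # pose13 - pose14
# cam idx 0 wrist,1 scene,2 top : (d,fish,cam,z,uv,sigma,shift)
O=[(w,1,0,0,(254.6,120.0),.8,0),(w,1,0,60,(254.8,170.5),.8,0),(w,1,0,78,(254.6,189.3),.8,0),
(s,0,1,0,(249.2,192.0),1.5,0),(s,0,1,60,(249.2,181.4),1,0),(s,0,1,78,(249.1,179.0),1.5,0),
(t,0,2,173,(264.6,175.3),.7,0),
(s3,0,1,0,(249.1,182.5),1.5,1),(s3,0,1,60,(249.3,170.6),1,1),(t3,0,2,173,(265.6,172.3),.7,1)]
B=[(w,1,0,(253.8,96.8)),(w3,1,0,(253,71.7)),(s,0,1,(220+211/7-.4,140+417/7-.4)),(t,0,2,(262,184.6))]
hold=np.array([514.4,-26.4,207.2])+np.array([9.2,-1.8,16.2])
def un(x):
    a=np.array([x[3],x[4],1.]);return x[:3],a/np.linalg.norm(a),np.array([x[5],x[6],60.]),x[7:13].reshape(3,2)
def res(x,full=False):
    p,a,b,c=un(x)
    r=[(proj(d,p+z*a+sh*D,f)+c[k]-uv)/sg for d,f,k,z,uv,sg,sh in O]+[(proj(d,b,f)+c[k]-uv)/.8 for d,f,k,uv in B]
    r=np.array(r)
    if full:return r
    h=hold-p; zz=h@a; off=h-zz*a
    return np.concatenate([r.ravel(),off/2,[(zz-128)/4],(b[:2]-[523.5,-28])/2,c.ravel()/[2,2,.8,.8,.8,.8]])
q=least_squares(res,[523,-29,92,0,0,523.5,-28]+[0]*6)
p,a,b,c=un(q.x);C=np.sqrt(np.diag(np.linalg.inv(q.jac.T@q.jac)))
print("tip",p.round(1),"lean deg",np.degrees(a[:2]).round(2),"bung",b[:2].round(1),"bias",c.round(1).tolist(),"grip z",((hold-p)@a).round(1))
print("sd",C[:7].round(3));print(res(q.x,True).round(1).tolist())
E
python3 fit2.py
```

```text
tip [519.6 -27.7  89.9] lean deg [ 2.08 -0.27] bung [523.7 -28. ] bias [[-0.5, -1.9], [-0.3, -0.3], [0.2, 0.4]] grip z 133.5
sd [1.563 1.18  1.214 0.01  0.009 1.244 1.163]
[[0.0, -0.1], [-0.0, -0.6], [0.3, 0.8], [0.4, 0.5], [0.3, 0.1], [0.2, -0.7], [-0.2, -0.4], [0.4, 0.3], [0.0, 0.4], [0.0, 0.1], [0.2, 0.1], [-0.4, 0.1], [-0.5, -0.1], [0.0, -0.2]]
```

View pics/wrist14.png

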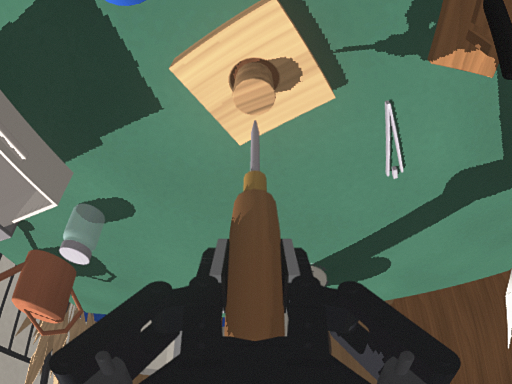

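Request:
step_arm:
  series:
    - [0.001,0,0,0,-0.01,0]
    - [0.0015,-0.0005,0,0,-0.018,0]
    - [0.0015,-0.0005,0,0,-0.018,0]
    - [0.0015,-0.0005,0,0,-0.018,0]
    - [0.0015,-0.0005,0,0,-0.018,0]
    - [0.0015,-0.0005,0,0,-0.018,0]
    - [0.0015,-0.0005,0,0,-0.018,0]
    - [0.0015,-0.0005,0,0,-0.018,0]

```text
clock: 17.4
position: [514.9, -26.6, 206.8]
ee_rot: [0.965, -0.092, -0.244, -0.025]
contact_force: [-0.5, -0.1, -1.3]
gripper_width: 25.9
```

```bash
python3 - <<'E'
from bench import arm
import cv2,pickle
from h import *
for n in("wrist","scene","top"):
  d=arm.get_image(n); pickle.dump(d,open(f"pics/{n}15.pkl","wb")); cv2.imwrite(f"pics/{n}15.png",d["image"][:,:,::-1])
s=arm.read_state();print(s["clock"],s["position"],s["ee_rot"],s["contact_force"],s["gripper_width"])
a=cv2.imread
ims=[load("scene15")["image"][140:225,220:280],load("wrist15")["image"][80:205,205:305],load("top15")["image"][150:210,235:295]]
cv2.imwrite("pics/c22.png",np.hstack([cv2.resize(i,(266,377),interpolation=cv2.INTER_CUBIC)if k==0 else cv2.resize(i,(266,266*i.shape[0]//i.shape[1]),interpolation=cv2.INTER_CUBIC) if 0 else cv2.resize(i,(266,377),interpolation=cv2.INTER_CUBIC) for k,i in enumerate(ims)])[:,:,::-1])
E
```

```text
17.55 [514.93144038 -26.60121271 206.83176135] [ 0.96511347 -0.09155567 -0.24402116 -0.0250446 ] [-0.08128746 -0.27728102 -0.51107895] 25.900297882239535
```

View pics/c22.png

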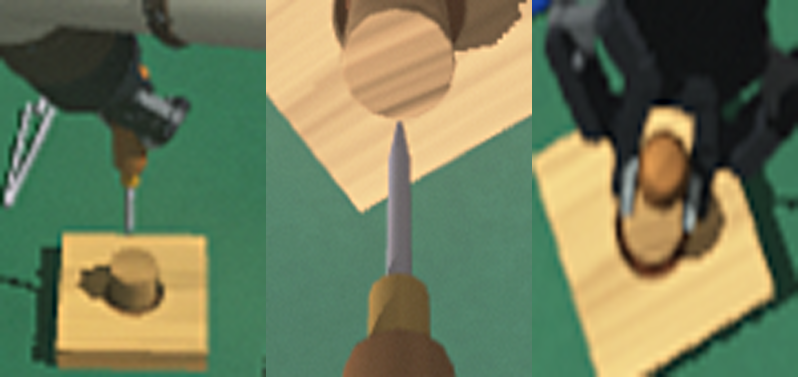

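View pics/scene15.png

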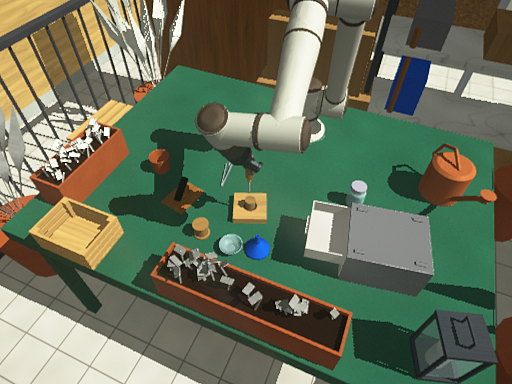

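```bash
python3 - <<'E'
from h import *
w,s,t=load("wrist15"),load("scene15"),load("top15")
for z in(86,90,94,98): print(z,proj(s,(523.3,-28,z))+[-.3,-.3],proj(w,(523.3,-28,z),True)+[-.5,-1.9],proj(t,(523.3,-28,z+173)))
E
```

```text
86 [249.32760317 194.27422828] [254.63342816 117.41417559] [263.96617525 175.9633958 ]
90 [249.32608864 193.52730939] [254.62801879 120.10204391] [264.02120276 175.75623099]
94 [249.32456669 192.77673126] [254.62242288 122.86478604] [264.07678547 175.54697596]
98 [249.32303727 192.02246695] [254.61663208 125.7050771 ] [264.13293183 175.33559894]
```

```bash
python3 - <<'E'
from bench import arm
print(arm.job_done())
E
```

```text
the job is handed in; nothing more can be done
None
```

The job is handed in: the bung stands wide end up in the block's seat, released. The gripper is closed on the awl (25.9 mm opening), holding it point down over the middle of the bung. It took about 17.6 s of the 54 s.

- **Bung:** I gripped it across the tray's width, lifted it out and lowered it into the seat until I felt light contact (4.6 N). The later wrist and top pictures show it upright in the seat, with its top centre at about (523.5, −28).
- **Awl:** I gripped the handle with the tool about 30° off the awl's axis, because the arm could not easily tilt far enough to line up with it. I pulled it out along its own 45° lean, and the pull met almost no resistance. I then turned it upright and corrected a leftover tilt of about 2°.
- **Last checks:**
  - **Point height:** the wrist picture and the combined fit put the point at about z = 90, 30 mm above the cork. The coarser scene picture, where the point blends into the wood, suggests about 95, a gap of 35 mm.
  - **Tilt and centring:** after the correction the awl should be upright to within about 1–2° and the point within about 2 mm of the bung's middle. I did not run the full fit again after that last correction.
  - **Contact forces:** the arm's force reading was under 1.5 N at the end, so nothing was touching.
- **Other things:** in the last scene picture they all appear to be where they started. I checked this by eye only.

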